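# Set the sinker chute over its bay and release a counted batch

### The arm

A 7-joint arm with a two-finger parallel gripper is mounted at the origin on the work surface. World frame = base frame: x ahead of the robot, y to its left, z up, the work surface at z = 0. Lengths are in m, angles in rad, forces in N, time in s.
With the tool pointing down it reaches from about 0.425 to 0.925 m from the base axis. Payload 6.8 kg.
Tool frame: the origin (TCP) lies on the front face of the gripper's body, between the roots of the fingers; the fingertips stand 80 mm ahead of it and the grasp point (between the pads) lies 61 mm ahead of it (ctrl.tip_reach is the distance from the TCP to the fingertips, in m); x points along the fingers, z is the direction in which the jaws open and shut, and the axes are right-handed (so a half turn about x gives the same grasp; the last joint's range is limited). The gripper opens to 88 mm and grips with 3 to 60 N. Pads are 20 mm wide; open, the fingers measure 115 mm over their backs; the gripper's body (75 mm by 178 mm) begins 61 mm behind the grasp point.
Start: joints at [-1.254, 0.477, 0.022, 1.555, -0.011, 1.109, -0.083], TCP at [0.278, 0.615, 0.303] pointing down, gripper open.
Joint ranges: [-2.96, 2.96], [-0.34, 2.1], [-1.41, 1.46], [0.24, 2.44], [-1.37, 4.51], [0.17, 1.92], [-2.96, 2.96]. Speed limits (rad/s): [2.39, 2.39, 3.14, 3.14, 3.14, 3.14, 3.14].

### API

Orientations are given as a unit quaternion [x, y, z, w].
In Python, from cell import telemetry, eyes, ctrl gives the robot as it stands. The module is installed in compiled form; this text tells all that it offers.
- The arm moves only by the shell command python3 -m handwheel 'ROWS' [FORCE]. ROWS is JSON, a list of rows, each a list of 3 entries, a list of its own where there are three numbers: the shift along the tool's x, y, z each as a share of 0.03 m, from -1 to 1, then the turn about the tool's x as a share of 0.12 rad, from -1 to 1, then the opening in per cent of the stroke, from 0 (shut) to 100 (fully open). A call has 1 to 8 rows; each row shifts and turns the pose as measured when the row begins, along the tool's axes as they then stand; what a row does not reach is not made up. A row lasts 1/8 s, in which the tool goes at most 62.5 mm and 10.7 degrees, less where a joint would pass 70% of its speed; a pose out of reach is approached as far as the arm can. A call with a number of a shift or a turn outside -1 to 1 is refused whole. A call with a gripper value outside its range is refused whole. The fingers move at their own pace and stop on an object; FORCE is the grip in N (left out, the last holds). Time passes only in rows, so rows that do not move let the fingers close. It gives the time, the measured TCP pose, the force and the opening at its end, in the units of the state.
- telemetry.get_obs(): the state, without advancing time (a new reading comes with each control period).
- eyes.camera(name): name is "scene" or "top"; returns a dict with "color" (480x640x3 uint8, blue, green, red), "fx", "fy", "cx", "cy" (pixels), "k1" (the pictures are not rectified: a ray, as slopes to the right and down, at radius r is drawn at 1 + k1 r^2 times it, then the intrinsics apply), "world_to_cam" (4x4, takes a point from world to camera coordinates). Camera axes: x right, y up, looking along -z (the intrinsics and any distortion apply to the point x, -y, -z); pixel columns grow to the right and rows downward; lengths in m; the calibration is good to about 2 mm. A picture is of the moment at which its call begins. There is no depth.
- ctrl.hand_in(): hands the job in, once; it reports no verdict.
The state is a dict: "clock": time; "qpos": joint angles; "qd": joint speeds; "tau": joint torques, N m; "ee_pos": TCP position; "orientation": TCP orientation; "ft_force": force on the tool from outside, world axes, zero at the start; "torque": the same for the moment, N m; "grip_width": finger opening in m.
Only numpy, scipy, OpenCV 4.12 (cv2) and the standard library are available. Lean on these libraries where they do the work, as an engineer would, in place of code of your own. Each camera call takes 0.05 s, during which the arm holds its last target.

### The job

Crank the handwheel until the chute's pointer stands level with the brass rider on the scale, and put every lead sinker on the cart into the chute behind the closed gate. When the whole batch is waiting there, raise the gate lever fully so that they all run down into the crate bay below, then lower the lever fully again. Leave the chute at the rider, and the mould block, crucible and dipper where they are.

Things in the scene. Friction and masses are not known exactly. Their poses are not given: they have to be found in the camera images.
- pointer (a point): tip of the flat brass pointer on the robot's side of the chute carriage, just above an aluminium scale bar (top 55 mm up, black ticks every 10 mm, longer every 50 mm). Axes of all the feeder's points: x from the robot's side down the chute to the crate, y along the slide towards the handwheel, z up. It moves only along y, with the chute
- rider_mark (a point): middle, 5 mm above the scale bar, of the brass rider fixed there: a 10 mm wide foot with a thin upright fin, 26 mm tall; it marks the bay to fill. Axes as the pointer's: set right, pointer and rider have the same y in these axes (about 14 mm apart in x). A low round 12 mm brass stud at the other bay means nothing
- wheel_axis (a point): point on the upright axis of the iron handwheel (116 mm across, rim top 92 mm above the cart), level with the middle of the crank knob. Turned counter-clockwise seen from above it moves the chute along +y, towards the wheel; clockwise away: 16 mm a turn. It takes about 2 N at the knob; the screw holds the chute where it is left, whatever pushes on it
- crank_knob (a point): middle of the upright wooden crank knob on the handwheel: 20 mm diameter, 42 mm tall, 46 mm from the wheel's axis, its foot 96 mm above the cart; it revolves freely on its own pin, so a grip on it from above need not turn with the wheel
- wheel (a joint): angle of the handwheel in rad, growing counter-clockwise from above, 0 with the chute in mid travel; it can be several turns (limits about +-27)
- chute (a joint): position of the chute along its slide in m, growing towards the handwheel, 0 in mid travel, limits +-70 mm; the two bay centres lie at +-60 mm and the rider within 7 mm of one of them
- chute_mouth (a point): loading place on the floor of the tin chute, mid-width, 171 mm above the cart; axes as the pointer's. Straight smooth open trough 84 mm wide inside, walls 28 mm high; floor falls 29 degrees along +x from a back wall 40 mm behind this point to the gate 132 mm ahead; lip 165 mm ahead. A sinker let go here slides to the gate or the sinkers before it; two fit abreast, all five fit
- lever_ball (a point): centre of the black ball (22 mm diameter) on the end of the gate lever, beside the chute on the side away from the handwheel; lowered it is about 190 mm above the cart, raised about 249 mm
- lever_pivot (a point): point on the gate lever's pivot axis (which runs along the feeder's y), abreast of the ball, 175 mm above the cart; axes as the pointer's. The ball is 75 mm from it: 11 degrees above level towards the robot (-x) when lowered, 80 degrees up when raised
- lever (a joint): gate lever angle in rad: 0 lowered (gate shut on the chute floor), 1.2 fully raised (gate 60 mm above the floor); stays where it is left, needs about 3 to 6 N at the ball
- crate (a point): centre of the inner floor of the fixed wooden crate below the chute's lip, 8 mm above the cart; axes as the pointer's. Walls 8 mm thick and 70 mm high; inside 120 mm along x and 232 mm along y, parted by a middle board along x into two bays 112 mm wide, centres at y = -60 and +60 mm
- sinker1_mid (a point): centre of a lead sinker: plain warm grey cylinder, 32 mm diameter, 34 mm tall, about 0.3 kg, its axis along z, standing on the cart at first; 3 to 5 of the five are present. It lies or stands on the cart anyhow if dropped
- sinker2_mid (a point): centre of a lead sinker: plain warm grey cylinder, 32 mm diameter, 34 mm tall, about 0.3 kg, its axis along z, standing on the cart at first; 3 to 5 of the five are present. It lies or stands on the cart anyhow if dropped
- sinker3_mid (a point): centre of a lead sinker: plain warm grey cylinder, 32 mm diameter, 34 mm tall, about 0.3 kg, its axis along z, standing on the cart at first; 3 to 5 of the five are present. It lies or stands on the cart anyhow if dropped
- sinker4_mid (a point): centre of a lead sinker: plain warm grey cylinder, 32 mm diameter, 34 mm tall, about 0.3 kg, its axis along z, standing on the cart at first; 3 to 5 of the five are present. It lies or stands on the cart anyhow if dropped
- sinker5_mid (a point): centre of a lead sinker: plain warm grey cylinder, 32 mm diameter, 34 mm tall, about 0.3 kg, its axis along z, standing on the cart at first; 3 to 5 of the five are present. It lies or stands on the cart anyhow if dropped
- mould: bystander: open cast iron mould block 120 x 75 x 50 mm (x, y, z) with a 40 mm steel pin out of its +x end, origin at the middle of its underside; leave alone
- crucible: bystander: orange ceramic crucible, 90 mm across, 95 mm tall, origin at the middle of its underside; leave alone
- dipper: bystander: brass dipper, cup 60 mm across and 30 mm high with a 190 mm handle along its -x, origin under the cup; leave alone
Things that resemble listed ones, but are neither listed nor needed, are in the scene too. What is shaped like the part that bears sinker2_mid but red is not meant.

How it is judged:
On the way, in this order (a step that is already met when the one before it is completed fails the run):
1. the chute's pointer is within 4 mm of the rider, the lever is down and every sinker present lies in the chute behind the gate, let go (y of pointer in the frame of rider_mark between -0.004 and 0.004 m and value of joint lever below 0.12 rad and x of sinker1_mid in the frame of chute_mouth between -0.045 and 0.128 m and y of sinker1_mid in the frame of chute_mouth between -0.043 and 0.043 m and height (world z) of sinker1_mid between 0.095 and 0.235 m and contact force between the fingers and sinker1 below 0.1 N and x of sinker2_mid in the frame of chute_mouth between -0.045 and 0.128 m and y of sinker2_mid in the frame of chute_mouth between -0.043 and 0.043 m and height (world z) of sinker2_mid between 0.095 and 0.235 m and contact force between the fingers and sinker2 below 0.1 N and x of sinker3_mid in the frame of chute_mouth between -0.045 and 0.128 m and y of sinker3_mid in the frame of chute_mouth between -0.043 and 0.043 m and height (world z) of sinker3_mid between 0.095 and 0.235 m and contact force between the fingers and sinker3 below 0.1 N and x of sinker4_mid in the frame of chute_mouth between -0.045 and 0.128 m and y of sinker4_mid in the frame of chute_mouth between -0.043 and 0.043 m and height (world z) of sinker4_mid between 0.095 and 0.235 m and contact force between the fingers and sinker4 below 0.1 N and x of sinker5_mid in the frame of chute_mouth between -0.045 and 0.128 m and y of sinker5_mid in the frame of chute_mouth between -0.043 and 0.043 m and height (world z) of sinker5_mid between 0.095 and 0.235 m and contact force between the fingers and sinker5 below 0.1 N), for 0.2 s.
2. the gate lever is raised (over 1.05 rad) with the chute still within 4 mm of the rider (y of pointer in the frame of rider_mark between -0.004 and 0.004 m and value of joint lever above 1.05 rad), for 0.1 s.
At the end, for the whole second after the job is handed in: Every sinker present lies at rest in the crate bay that the rider marks, the gate lever is down again (under 0.12 rad) and the chute's pointer is still within 4 mm of the rider (y of pointer in the frame of rider_mark between -0.004 and 0.004 m and value of joint lever below 0.12 rad and x of sinker1_mid in the frame of crate between -0.062 and 0.062 m and y of sinker1_mid in the frame of rider_mark between -0.05 and 0.05 m and height (world z) of each of sinker1_mid, sinker2_mid, sinker3_mid, sinker4_mid, sinker5_mid below 0.07 m and linear speed of each of sinker1, sinker2, sinker3, sinker4, sinker5 below 0.02 m/s and x of sinker2_mid in the frame of crate between -0.062 and 0.062 m and y of sinker2_mid in the frame of rider_mark between -0.05 and 0.05 m and x of sinker3_mid in the frame of crate between -0.062 and 0.062 m and y of sinker3_mid in the frame of rider_mark between -0.05 and 0.05 m and x of sinker4_mid in the frame of crate between -0.062 and 0.062 m and y of sinker4_mid in the frame of rider_mark between -0.05 and 0.05 m and x of sinker5_mid in the frame of crate between -0.062 and 0.062 m and y of sinker5_mid in the frame of rider_mark between -0.05 and 0.05 m); the robot touches nothing.
It fails at once if a bystander (mould block, crucible, dipper) is moved by more than 30 mm (distance of any of mould, crucible, dipper from where it was at the start of the episode above 0.03 m).
It fails at once if the crucible is tipped (angle between crucible's own z axis and vertical above 0.35 rad).
Of sinker1, sinker2, sinker3, sinker4, sinker5 only 3 to 5 are there at a start; the rules pass over those that are not, and their reading is None.
At some moment in a run one of sinker1, sinker2, sinker3, sinker4, sinker5 may be knocked a few centimetres aside while the robot is not near it.
Once in a run the grip may slacken for a moment while it holds something.
It also fails if it takes over 210 s, if anything falls off the work surface, if the arm or the gripper's body presses on something with over 40 N, if the wrist force passes 120 N, or if a joint passes its speed limit or range.

## Working session

There is one attempt and no reset: what is moved stays moved. The work goes in short steps, Python scripts to look and compute and a shell command to move; the robot and the scene stay as the last step left them, time stands still between calls to the robot, and variables do not carry over. Pictures are saved under pics/ and viewed, and the job is handed in when it is done.

```bash
ls; mkdir -p pics; python3 - <<'E'
from cell import telemetry, eyes, ctrl
import cv2
print(telemetry.get_obs(), ctrl.tip_reach)
for n in ("scene","top"):
    d=eyes.camera(n); cv2.imwrite(f"pics/{n}0.png",d["color"]); print({k:v for k,v in d.items() if k!="color"})
E
```

```text
pics
{'clock': 0.0, 'qpos': array([-1.25412929,  0.47778269,  0.02235158,  1.5564871 , -0.01151283,
        1.10928961, -0.08306621]), 'qd': array([ 0.00047188,  0.00053737, -0.00097174,  0.00102735, -0.00072514,
       -0.00048531,  0.00115317]), 'tau': array([ 6.32679530e-04, -5.82855105e+01,  1.53499726e+00, -2.72609907e+01,
       -5.43222483e-02,  1.67079148e-02,  1.47064857e-04]), 'ee_pos': array([0.27798659, 0.61457711, 0.30167845]), 'orientation': array([-0.38377208,  0.59467295,  0.38299145,  0.59363341]), 'ft_force': array([ 0.29095603, -0.15267437,  0.90423241]), 'torque': array([ 0.0073441 ,  0.00215704, -0.02682132]), 'grip_width': 0.087768266797028} 0.08
{'fx': 535.6921928700748, 'fy': 535.6921928700748, 'cx': 323.2988771093465, 'cy': 237.66980182314654, 'k1': -0.024040199402641023, 'world_to_cam': array([[ 0.64893677,  0.7605456 , -0.02124769, -0.27283747],
       [-0.49072101,  0.43972362,  0.75222073,  0.12857391],
       [ 0.58144127, -0.477717  ,  0.65856853, -1.57647156],
       [ 0.        ,  0.        ,  0.        ,  1.        ]])}
{'fx': 458.6865136637687, 'fy': 458.6865136637687, 'cx': 318.4109871309697, 'cy': 231.166711470037, 'k1': -0.021335521129868654, 'world_to_cam': array([[-0.01546353, -0.99971251, -0.01832447, -0.01561715],
       [ 0.99430576, -0.01730727,  0.10514999, -0.50346338],
       [-0.1054369 , -0.01659414,  0.99428753, -1.13453939],
       [ 0.        ,  0.        ,  0.        ,  1.        ]])}
```

View pics/scene0.png

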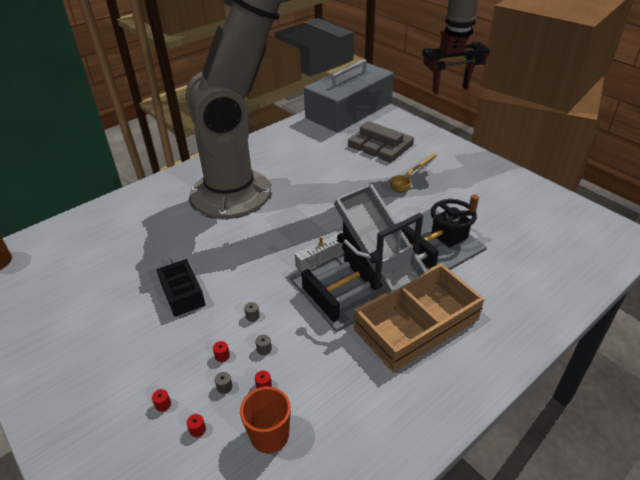

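View pics/top0.png

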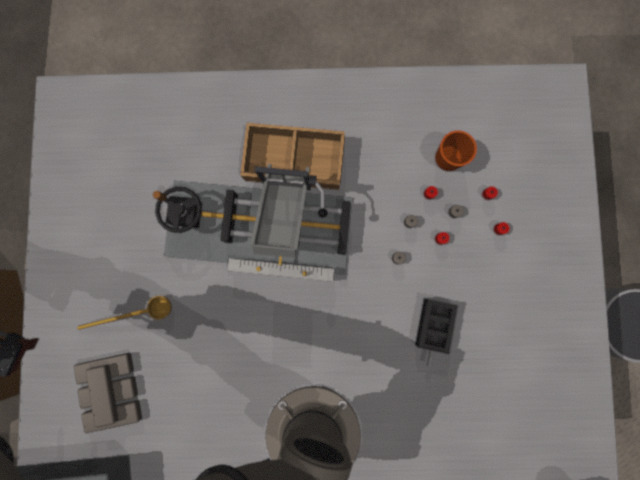

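```bash
python3 - <<'E'
import cv2
a=cv2.imread("pics/top0.png"); b=cv2.imread("pics/scene0.png")
cv2.imwrite("pics/a.png",cv2.resize(a[170:290,140:360],None,fx=3.6,fy=3.6,interpolation=cv2.INTER_CUBIC))
cv2.imwrite("pics/b.png",cv2.resize(b[170:330,280:500],None,fx=3.6,fy=3.6,interpolation=cv2.INTER_CUBIC))
cv2.imwrite("pics/c.png",cv2.resize(a[120:290,370:530],None,fx=3.5,fy=3.5,interpolation=cv2.INTER_CUBIC))
E
```

```text
(no output)
```

View pics/a.png

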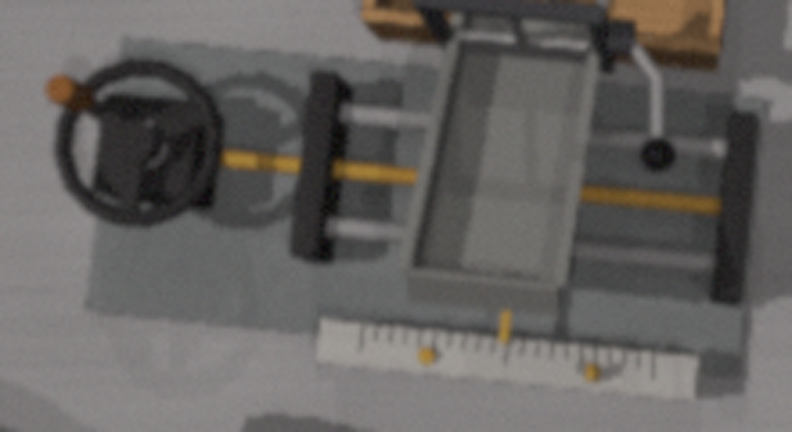

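View pics/b.png

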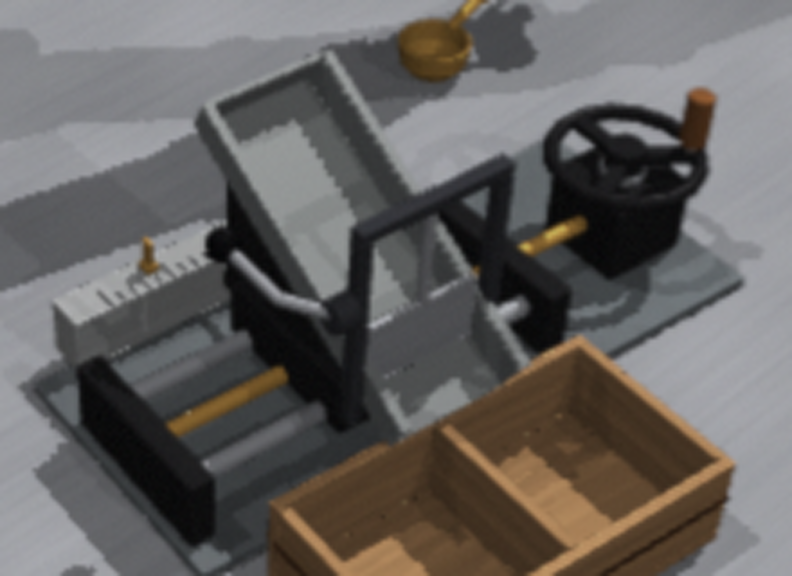

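View pics/c.png

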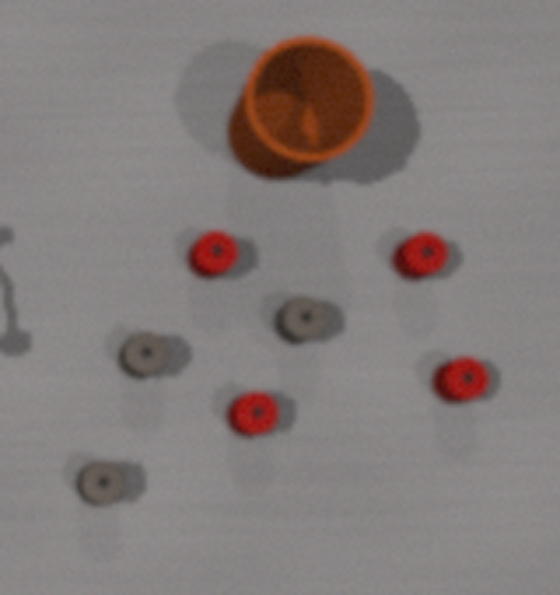

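```bash
cat > h.py <<'E'
import numpy as np, cv2
from scipy.spatial.transform import Rotation as R
from cell import telemetry, eyes, ctrl
def K(d): return np.array([[d["fx"],0,d["cx"]],[0,d["fy"],d["cy"]],[0,0,1]])
def cams(names=("top","scene")): return {n:eyes.camera(n) for n in names}
def ray(d,uv):
    x,y=cv2.undistortPoints(np.array([[uv]],float),K(d),np.array([d["k1"],0,0,0.]))[0,0]
    M=d["world_to_cam"]; Rm,t=M[:3,:3],M[:3,3]
    return -Rm.T@t, Rm.T@np.array([x,-y,-1.])
def at_z(d,uv,z):
    o,v=ray(d,uv); return o+v*(z-o[2])/v[2]
def proj(d,p):
    M=d["world_to_cam"]; F=np.diag([1,-1,-1.])
    P=(np.atleast_2d(p)@M[:3,:3].T+M[:3,3])@F
    return cv2.projectPoints(P.reshape(-1,1,3),np.zeros(3),np.zeros(3),K(d),np.array([d["k1"],0,0,0.]))[0][:,0]
def tri(d1,u1,d2,u2):
    o1,v1=ray(d1,u1);o2,v2=ray(d2,u2)
    v1/=np.linalg.norm(v1);v2/=np.linalg.norm(v2)
    s=np.linalg.lstsq(np.c_[v1,-v2],o2-o1,rcond=None)[0]
    a=o1+s[0]*v1;b=o2+s[1]*v2
    return (a+b)/2,np.linalg.norm(a-b)
def shot(d,path,box=None,f=1):
    im=d["color"]
    if box: im=im[box[1]:box[3],box[0]:box[2]]
    cv2.imwrite(path,cv2.resize(im,None,fx=f,fy=f,interpolation=cv2.INTER_CUBIC))
def Rt(): 
    o=telemetry.get_obs(); return R.from_quat(o["orientation"]).as_matrix(),o
def to(p,o=None):
    """shares of 0.03 m from the measured TCP to p (world)"""
    Rm,o=Rt(); return Rm.T@(np.array(p)-o["ee_pos"])/0.03
E
python3 - <<'E'
from h import *
Rm,o=Rt(); print(Rm.round(4)); print(o["clock"])
c=cams(); t=c["top"]; s=c["scene"]
for n,uv,z in [("s1",(411,221),.034),("s2",(457,211),.034),("s3",(400,257.5),.034),
 ("wheelc",(140+139/3.6,170+142/3.6),.09),("knobtop",(140+60/3.6,170+88/3.6),.138),
 ("pointer",(140+505/3.6,170+340/3.6),.06),("rider",(140+592/3.6,170+372/3.6),.08),("stud",(140+428/3.6,170+356/3.6),.06),
 ("ball",(140+657/3.6,170+155/3.6),.19),
 ("scaleTL",(140+319/3.6,170+320/3.6),.055),("scaleTR",(140+697/3.6,170+360/3.6),.055),
 ("scaleBL",(140+319/3.6,170+362/3.6),.055),("scaleBR",(140+693/3.6,170+398/3.6),.055),
 ("tickL",(140+361/3.6,170+350/3.6),.055),("tickM",(140+505/3.6,170+362/3.6),.055),("tickR",(140+655/3.6,170+378/3.6),.055),
 ("crateTL",(245,124),.07),("crateTR",(345,131),.07),("chuteBL",(140+412/3.6,170+268/3.6),.22),("chuteBR",(140+557/3.6,170+286/3.6),.22)]:
    print(n,at_z(t,uv,z).round(4), np.linalg.norm(at_z(t,uv,z)[:2]).round(3))
print("ball tri",tri(t,(140+657/3.6,170+155/3.6),s,(280+220/3.6,170+244/3.6)))
E
```

```text
[[-6.000e-04 -9.111e-01  4.121e-01]
 [-1.500e-03  4.121e-01  9.111e-01]
 [-1.000e+00 -1.000e-04 -1.600e-03]]
0.1
s1 [ 0.524  -0.2571  0.034 ] 0.584
s2 [ 0.5473 -0.3736  0.034 ] 0.663
s3 [ 0.4328 -0.2264  0.034 ] 0.488
wheelc [0.5552 0.3129 0.09  ] 0.637
knobtop [0.5838 0.3494 0.138 ] 0.68
pointer [0.4195 0.07   0.06  ] 0.425
rider [0.3966 0.0102 0.08  ] 0.397
stud [0.4094 0.1224 0.06  ] 0.427
ball [ 0.5254 -0.0362  0.19  ] 0.527
scaleTL [0.4353 0.1979 0.055 ] 0.478
scaleTR [ 0.404  -0.0601  0.055 ] 0.408
scaleBL [0.4066 0.1978 0.055 ] 0.452
scaleBR [ 0.3784 -0.0569  0.055 ] 0.383
tickL [0.4144 0.169  0.055 ] 0.448
tickM [0.4047 0.0706 0.055 ] 0.411
tickR [ 0.3923 -0.0313  0.055 ] 0.394
crateTL [0.7721 0.1554 0.07  ] 0.788
crateTR [ 0.7484 -0.0948  0.07  ] 0.754
chuteBL [0.4568 0.1081 0.22  ] 0.469
chuteBR [0.4449 0.0232 0.22  ] 0.445
ball tri (array([ 0.5253937 , -0.03568665,  0.19228132]), np.float64(0.0012125973859627437))
```

```bash
python3 - <<'E'
from h import *
c=cams(); t=c["top"]; s=c["scene"]
shot(t,"pics/gt.png",(230,150,340,260),6); shot(s,"pics/gs.png",(330,180,450,290),6)
for n,uv in [("A",(431,193)),("B",(490,193)),("C",(443,238)),("D",(502,229))]: print(n,at_z(t,uv,.034).round(3))
print(at_z(t,(457,150),.095))
E
```

```text
A [ 0.594 -0.31   0.034]
B [ 0.592 -0.459  0.034]
C [ 0.48  -0.335  0.034]
D [ 0.5   -0.484  0.034]
[ 0.6874231  -0.36330534  0.095     ]
```

View pics/gt.png

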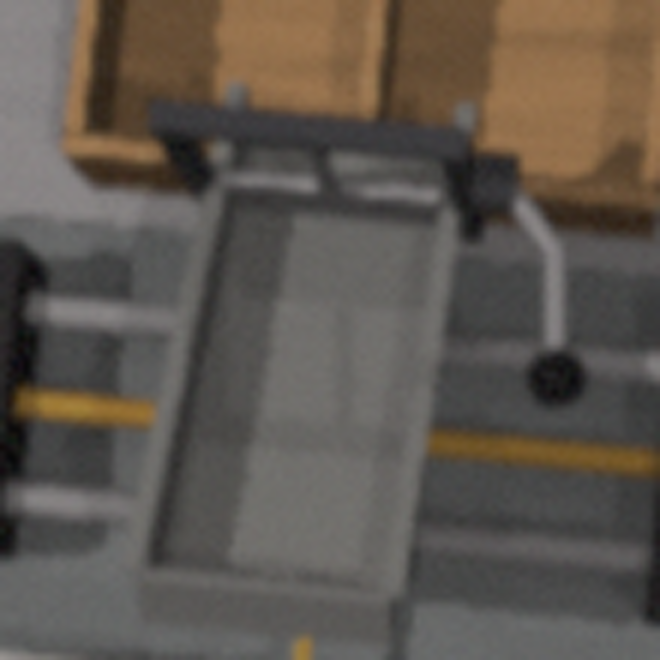

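View pics/gs.png

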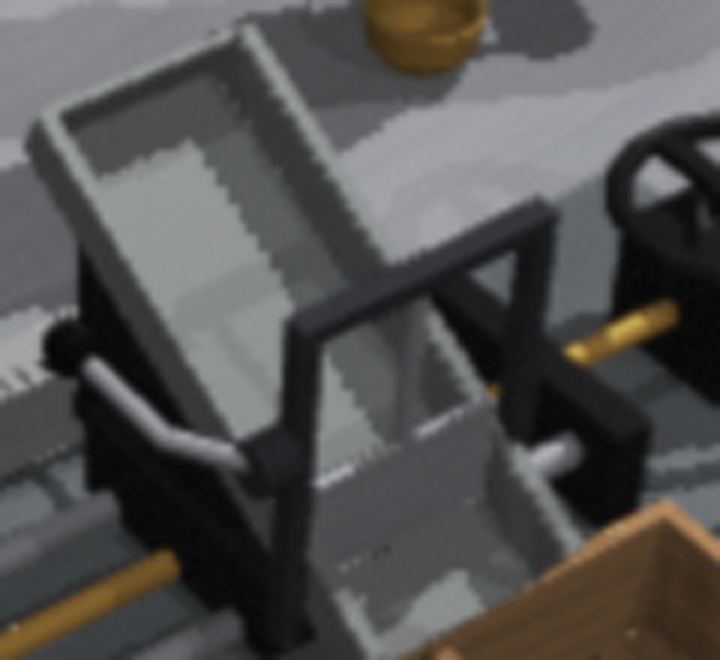

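```bash
python3 - <<'E'
from h import *
c=cams(); t=c["top"]; s=c["scene"]
T=lambda x,y:(230+x/6,150+y/6); S=lambda x,y:(330+x/6,180+y/6)
for n,a,b in [("frL",(155,112),(545,203)),("frR",(470,145),(297,322)),("backL",(150,568),(243,28)),("backR",(393,597),(40,135)),("ball",(555,378),(67,348)),("hub",(492,180),(272,460)),("ptr",(303,650),None)]:
    if b: print(n,*tri(t,T(*a),s,S(*b)))
print(at_z(t,T(150,568),.215),at_z(t,T(393,597),.215))
Rm,o=Rt()
print(to([.5838,.3494,.30]), o["clock"])
E
```

```text
frL [0.61669    0.10364343 0.23617329] 0.0029268186045165174
frR [ 0.60344851 -0.005928    0.23619551] 0.005566328617444631
backL [0.45854838 0.1094796  0.22322469] 0.007797978862056584
backR [0.44570655 0.02266195 0.21034189] 0.0010588956509672287
ball [ 0.52558379 -0.03569062  0.19178687] 0.001198865810249129
hub [ 0.60315477 -0.01245843  0.17743917] 0.00370493277803646
[0.45673835 0.10766423 0.215     ] [0.44507414 0.02192488 0.215     ]
[  0.08434564 -12.93067454  -3.86527993] 0.4
```

```bash
python3 -m handwheel '[[[0,-1,-0.3],0,100],[[0,-1,-0.3],0,100],[[0,-1,-0.3],0,100],[[0,-1,-0.3],0,100],[[0,-1,-0.3],0,100],[[0,-1,-0.3],0,100],[[0,-1,-0.3],0,100],[[0,-1,-0.3],0,100]]' 20
python3 -c "
from h import *
print(to([.5838,.3494,.20]))"
```

```text
clock: 1.4
ee_pos: [0.4699, 0.4487, 0.3023]
orientation: [-0.385, 0.593, 0.386, 0.593]
ft_force: [-0.1, 0.2, 0.2]
grip_width: 0.0877
[ 3.39881483 -4.81971342 -1.48761295]
```

```bash
python3 -m handwheel '[[[0.3,-0.96,-0.3],0,100],[[0.3,-0.96,-0.3],0,100],[[0.3,-0.96,-0.3],0,100],[[0.3,-0.96,-0.3],0,100],[[0.3,-0.96,-0.3],0,100],[[0,0,0],0,100]]'
python3 -c "
from h import *
c=cams();shot(c['top'],'pics/k1.png',(140,140,260,240),6);shot(c['scene'],'pics/k1s.png',(400,100,520,260),4)
print(to([.5838,.3494,.18]))"
```

```text
clock: 2.15
ee_pos: [0.589, 0.3431, 0.2562]
orientation: [-0.384, 0.593, 0.384, 0.594]
ft_force: [0.2, 0.3, 0.9]
grip_width: 0.0878
[2.56872521 0.13024583 0.0336482 ]
```

View pics/k1s.png

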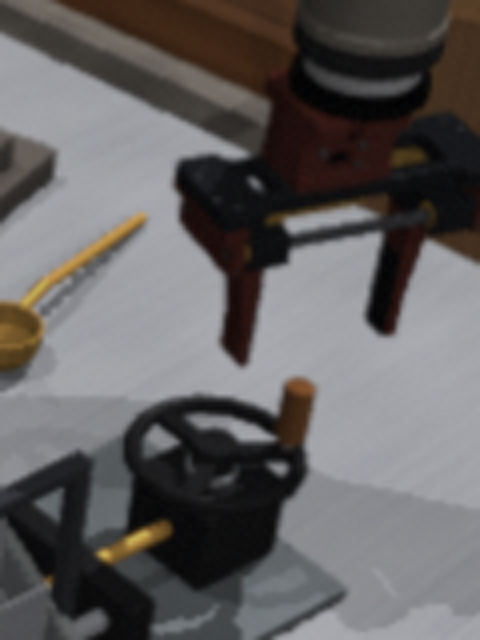

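View pics/k1.png

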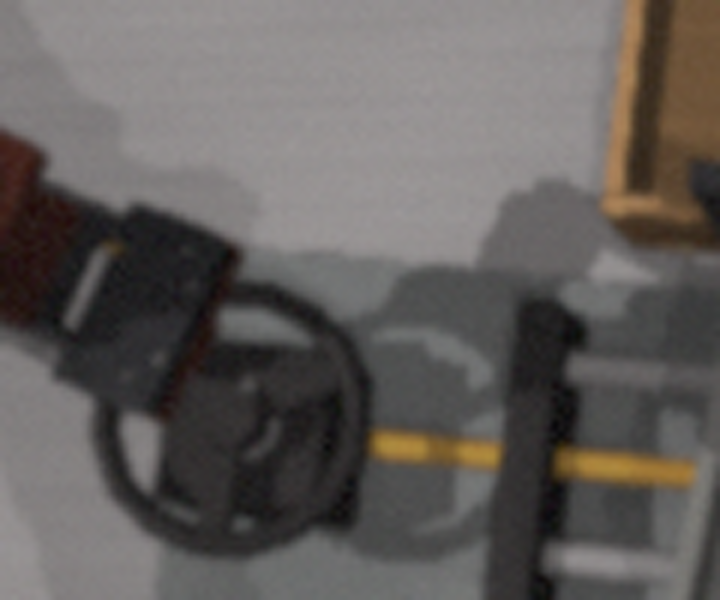

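```bash
python3 -c "
from h import *
c=cams()
print(tri(c['top'],(156.7,194.4),c['scene'],(474.5,196.3)))"
python3 -m handwheel '[[[0.6,0.13,0.03],0,100],[[0.7,0,0],0,100],[[0.7,0,0],0,100],[[0.5,0,0],0,100],[[0,0,0],0,0],[[0,0,0],0,0],[[0,0,0],0,0],[[0,0,0],0,0]]' 20
python3 -c "
from h import *
c=cams();shot(c['scene'],'pics/k2s.png',(400,100,520,260),4)
"
```

```text
(array([0.58447844, 0.34970477, 0.14025279]), np.float64(0.002920726127002119))
clock: 3.35
ee_pos: [0.5784, 0.357, 0.1793]
orientation: [-0.386, 0.589, 0.391, 0.592]
ft_force: [0.7, 0.1, -0.2]
grip_width: 0.0515
```

View pics/k2s.png

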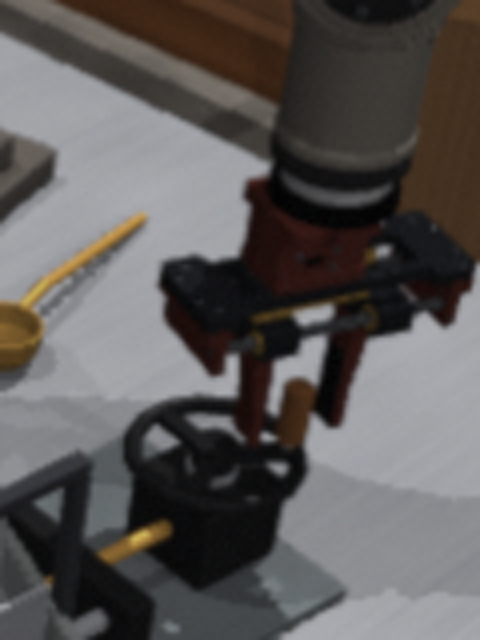

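```bash
python3 -c "
from h import *
print(to([.584,.3495,.18]))"
python3 -m handwheel '[[[0,-0.25,-0.1],0,0],[[0,0,0],0,0],[[0,0,0],0,0],[[0,0,0],0,0],[[0,0,0],0,0],[[0,0,0],0,0]]' 20
python3 -c "
from h import *
c=cams();shot(c['scene'],'pics/k3s.png',(400,100,520,260),4)
print(to([.584,.3495,.18]))
"
```

```text
[-0.02842368 -0.26987677 -0.15317585]
clock: 4.2
ee_pos: [0.5852, 0.3519, 0.1797]
orientation: [-0.386, 0.588, 0.392, 0.593]
ft_force: [1.3, 1.7, -0.9]
grip_width: 0.0191
[-0.01167035  0.00391021 -0.09073688]
```

View pics/k3s.png

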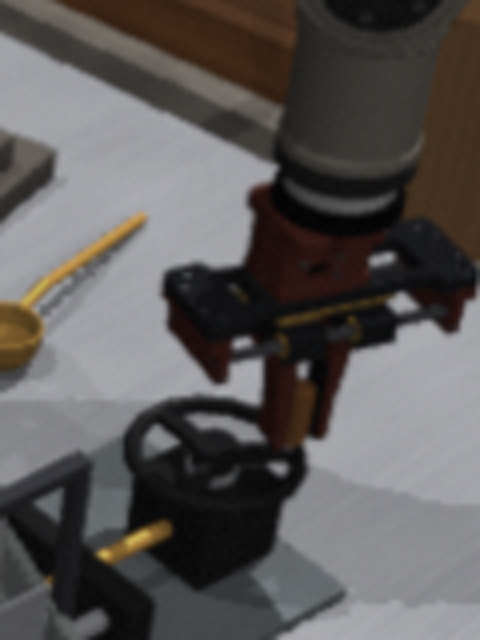

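```bash
cat > crank.py <<'E'
import sys
from h import *
def plan(C,r,step,n=8,z=.18,d=0):
    Rm,o=Rt(); p=o["ee_pos"].copy(); a0=np.arctan2(p[1]-C[1],p[0]-C[0])
    print("ang",np.degrees(a0).round(1),"rad",np.hypot(*(p[:2]-C)).round(4),"clk",o["clock"],"w",o["grip_width"].round(4),"F",o["ft_force"].round(1), "yaw", np.degrees(np.arctan2(Rm[1,2],Rm[0,2])).round(1))
    prev=p
    for k in range(1,n+1):
        a=a0+np.radians(step)*k
        q=np.array([C[0]+r*np.cos(a),C[1]+r*np.sin(a),z])
        print((Rm.T@(q-prev)/.03).round(2).tolist(),end=" "); prev=q
    print()
if __name__=="__main__":
    plan(np.array([float(sys.argv[1]),float(sys.argv[2])]),float(sys.argv[3]),float(sys.argv[4]),int(sys.argv[5]) if len(sys.argv)>5 else 8)
E
python3 crank.py .5571 .3155 .046 -22.5
```

```text
Traceback (most recent call last):
  File "crank.py", line 13, in <module>
    plan(np.array([float(sys.argv[1]),float(sys.argv[2])]),float(sys.argv[3]),float(sys.argv[4]),int(sys.argv[5]) if len(sys.argv)>5 else 8)
    ~~~~^^^^^^^^^^^^^^^^^^^^^^^^^^^^^^^^^^^^^^^^^^^^^^^^^^^^^^^^^^^^^^^^^^^^^^^^^^^^^^^^^^^^^^^^^^^^^^^^^^^^^^^^^^^^^^^^^^^^^^^^^^^^^^^^^^^^
  File "crank.py", line 5, in plan
    print("ang",np.degrees(a0).round(1),"rad",np.hypot(*(p[:2]-C)).round(4),"clk",o["clock"],"w",o["grip_width"].round(4),"F",o["ft_force"].round(1), "yaw", np.degrees(np.arctan2(Rm[1,2],Rm[0,2])).round(1))
                                                                                                 ^^^^^^^^^^^^^^^^^^^^^
AttributeError: 'float' object has no attribute 'round'
```

```bash
sed -i 's/o\["grip_width"\].round(4)/round(o["grip_width"],4)/' crank.py
python3 crank.py .5571 .3155 .046 -22.5
```

```text
ang 52.4 rad 0.046 clk 4.3 w 0.0197 F [ 1.3  2.1 -1.2] yaw 66.7
[-0.01, -0.54, -0.26] [-0.01, -0.4, -0.45] [-0.01, -0.2, -0.56] [-0.01, 0.03, -0.6] [-0.01, 0.26, -0.54] [-0.0, 0.45, -0.4] [-0.0, 0.56, -0.2] [0.0, 0.6, 0.03]
```

```bash
python3 -m handwheel '[[[0,-0.54,-0.26],0,0],[[0,-0.4,-0.45],0,0],[[0,-0.2,-0.56],0,0],[[0,0.03,-0.6],0,0]]' 20
python3 crank.py .5571 .3155 .046 -22.5
```

```text
clock: 4.8
ee_pos: [0.5927, 0.2868, 0.1795]
orientation: [-0.385, 0.588, 0.394, 0.593]
ft_force: [-5.7, 7.5, 5.9]
grip_width: 0.0199
ang -38.9 rad 0.0457 clk 4.8 w 0.0199 F [-5.7  7.5  5.9] yaw 66.8
[-0.02, 0.26, -0.54] [-0.0, 0.45, -0.39] [0.0, 0.57, -0.19] [0.0, 0.6, 0.05] [0.01, 0.53, 0.27] [0.01, 0.39, 0.45] [0.01, 0.19, 0.57] [0.01, -0.05, 0.6]
```

```bash
python3 -m handwheel '[[[0,0.26,-0.54],0,0],[[0,0.45,-0.39],0,0],[[0,0.57,-0.19],0,0],[[0,0.6,0.05],0,0],[[0,0.53,0.27],0,0],[[0,0.39,0.45],0,0],[[0,0.19,0.57],0,0],[[0,-0.05,0.6],0,0]]' 20
python3 crank.py .5571 .3155 .046 -22.5
```

```text
clock: 5.8
ee_pos: [0.5174, 0.3393, 0.1797]
orientation: [-0.382, 0.589, 0.393, 0.594]
ft_force: [-2.8, 0.1, 2.5]
grip_width: 0.0199
ang 149.0 rad 0.0463 clk 5.8 w 0.0199 F [-2.8  0.1  2.5] yaw 66.5
[-0.0, -0.2, 0.57] [0.0, -0.39, 0.45] [-0.0, -0.54, 0.27] [-0.0, -0.6, 0.04] [-0.01, -0.57, -0.19] [-0.01, -0.45, -0.39] [-0.01, -0.27, -0.54] [-0.01, -0.04, -0.6]
```

```bash
python3 -m handwheel '[[[0,-0.2,0.57],0,0],[[0,-0.39,0.45],0,0],[[0,-0.54,0.27],0,0],[[0,-0.6,0.04],0,0],[[0,-0.57,-0.19],0,0],[[0,-0.45,-0.39],0,0],[[0,-0.27,-0.54],0,0],[[0,-0.04,-0.6],0,0]]' 20
python3 crank.py .5571 .3155 .046 -22.5
```

```text
clock: 6.8
ee_pos: [0.5978, 0.2935, 0.1797]
orientation: [-0.382, 0.591, 0.395, 0.59]
ft_force: [-2.3, 3.8, 2.6]
grip_width: 0.02
ang -28.4 rad 0.0462 clk 6.8 w 0.02 F [-2.3  3.8  2.6] yaw 66.7
[-0.01, 0.18, -0.57] [0.0, 0.38, -0.47] [0.01, 0.53, -0.29] [0.01, 0.59, -0.06] [0.01, 0.57, 0.17] [0.01, 0.47, 0.38] [0.01, 0.29, 0.53] [0.01, 0.06, 0.59]
```

Total so far −441°.

```bash
python3 -m handwheel '[[[0,0.18,-0.57],0,0],[[0,0.38,-0.47],0,0],[[0,0.53,-0.29],0,0],[[0,0.59,-0.06],0,0],[[0,0.57,0.17],0,0],[[0,0.47,0.38],0,0],[[0,0.29,0.53],0,0],[[0,0.06,0.59],0,0]]' 20
python3 crank.py .5571 .3155 .046 -22.5
python3 -c "
from h import *
c=cams();shot(c['top'],'pics/p1.png',(220,240,345,290),6);shot(c['scene'],'pics/p1s.png',(280,220,380,290),8)
"
```

```text
clock: 7.8
ee_pos: [0.515, 0.3351, 0.1797]
orientation: [-0.382, 0.589, 0.393, 0.594]
ft_force: [0.9, -3.8, -2.3]
grip_width: 0.0196
ang 155.0 rad 0.0464 clk 7.8 w 0.0196 F [ 0.9 -3.8 -2.3] yaw 66.5
[-0.0, -0.15, 0.58] [0.0, -0.35, 0.49] [-0.0, -0.51, 0.32] [-0.0, -0.59, 0.1] [-0.01, -0.58, -0.13] [-0.01, -0.49, -0.35] [-0.01, -0.32, -0.51] [-0.01, -0.1, -0.59]
```

View pics/p1.png

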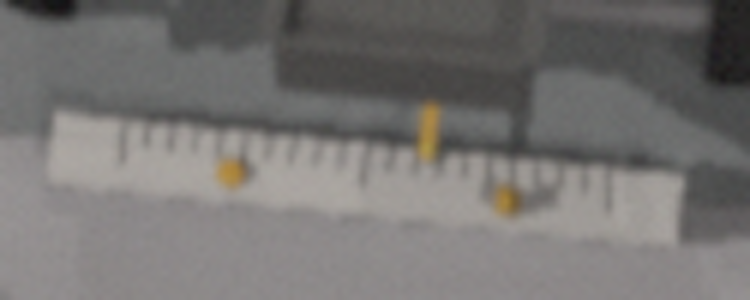

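View pics/p1s.png

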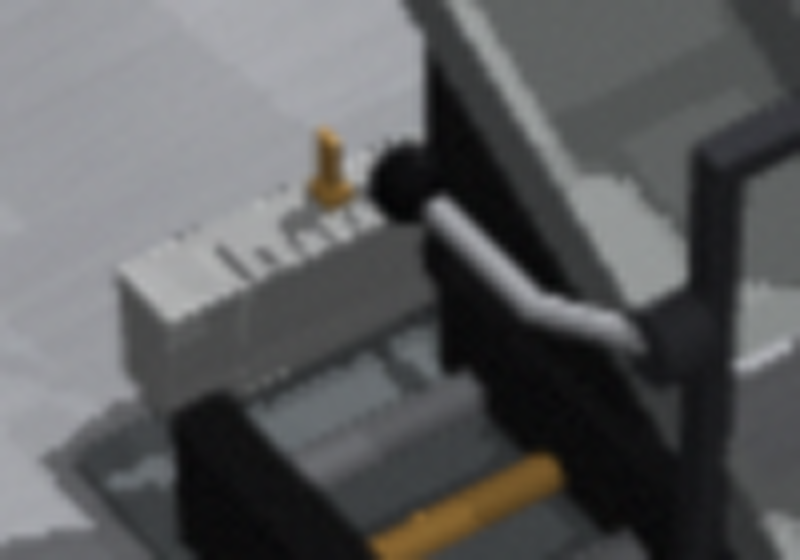

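```bash
python3 -m handwheel '[[[0,-0.15,0.58],0,0],[[0,-0.35,0.49],0,0],[[0,-0.51,0.32],0,0],[[0,-0.59,0.1],0,0],[[0,-0.58,-0.13],0,0],[[0,-0.49,-0.35],0,0],[[0,-0.32,-0.51],0,0],[[0,-0.1,-0.59],0,0]]' 20
python3 crank.py .5571 .3155 .046 -22.5
```

```text
clock: 8.9
ee_pos: [0.5997, 0.2971, 0.1797]
orientation: [-0.381, 0.591, 0.396, 0.59]
ft_force: [-4.1, 4.6, 2.4]
grip_width: 0.0197
ang -23.3 rad 0.0464 clk 8.9 w 0.0197 F [-4.1  4.6  2.4] yaw 66.7
[-0.01, 0.13, -0.59] [0.0, 0.33, -0.5] [0.01, 0.5, -0.33] [0.01, 0.59, -0.12] [0.01, 0.59, 0.12] [0.01, 0.5, 0.33] [0.01, 0.33, 0.5] [0.01, 0.12, 0.59]
```

```bash
python3 -m handwheel '[[[0,0.13,-0.59],0,0],[[0,0.33,-0.5],0,0],[[0,0.5,-0.33],0,0],[[0,0.59,-0.12],0,0],[[0,0.59,0.12],0,0],[[0,0.5,0.33],0,0],[[0,0.33,0.5],0,0],[[0,0.12,0.59],0,0]]' 20
python3 crank.py .5571 .3155 .046 -22.5
```

```text
clock: 9.9
ee_pos: [0.514, 0.3325, 0.1798]
orientation: [-0.381, 0.589, 0.394, 0.593]
ft_force: [4.7, -4.5, -7.6]
grip_width: 0.0198
ang 158.5 rad 0.0464 clk 9.9 w 0.0198 F [ 4.7 -4.5 -7.6] yaw 66.5
[0.0, -0.11, 0.59] [0.0, -0.31, 0.51] [-0.0, -0.49, 0.35] [-0.0, -0.58, 0.14] [-0.01, -0.59, -0.1] [-0.01, -0.51, -0.31] [-0.01, -0.35, -0.49] [-0.01, -0.14, -0.58]
```

```bash
python3 -m handwheel '[[[0,-0.11,0.59],0,0],[[0,-0.31,0.51],0,0],[[0,-0.49,0.35],0,0],[[0,-0.58,0.14],0,0],[[0,-0.59,-0.1],0,0],[[0,-0.51,-0.31],0,0],[[0,-0.35,-0.49],0,0],[[0,-0.14,-0.58],0,0]]' 20
python3 crank.py .5571 .3155 .046 -22.5
python3 -c "
from h import *
c=cams();shot(c['top'],'pics/p2.png',(270,240,345,290),10);shot(c['scene'],'pics/p2s.png',(280,220,360,275),10)
"
```

```text
clock: 10.9
ee_pos: [0.602, 0.3046, 0.1799]
orientation: [-0.383, 0.592, 0.395, 0.588]
ft_force: [2.8, 1.0, -5.8]
grip_width: 0.0197
ang -13.6 rad 0.0462 clk 10.9 w 0.0197 F [ 2.8  1.  -5.8] yaw 66.8
[-0.01, 0.02, -0.6] [0.0, 0.24, -0.55] [0.01, 0.44, -0.41] [0.01, 0.56, -0.21] [0.01, 0.6, 0.02] [0.01, 0.55, 0.24] [0.01, 0.41, 0.44] [0.01, 0.21, 0.56]
```

View pics/p2.png

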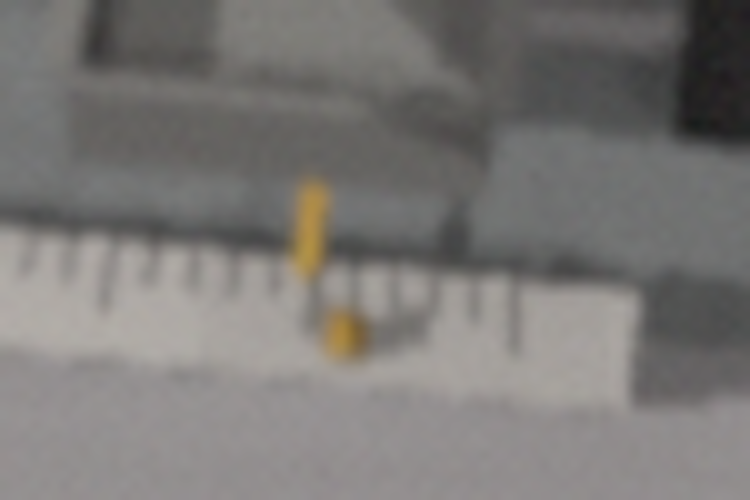

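View pics/p2s.png

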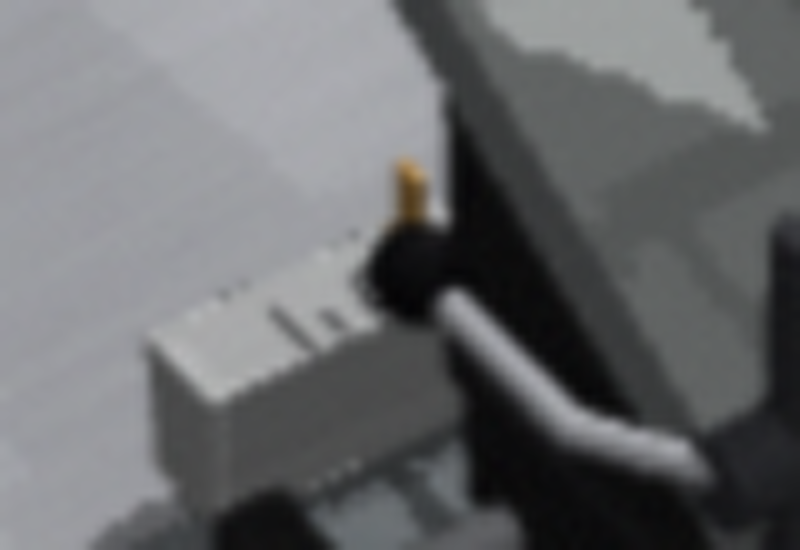

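```bash
cat > pr.py <<'E'
from h import *
t=cams(("top",))["top"]
def P(x,y,z,f=10): return at_z(t,(270+(x+.5)/f-.5,240+(y+.5)/f-.5),z)
for yaw in (5.8,6.4,7):
    a=np.radians(yaw); ey=np.array([np.sin(a),np.cos(a)]);ex=np.array([np.cos(a),-np.sin(a)])
    def f(q): return ((q[:2]@ex*1e3).round(1),(q[:2]@ey*1e3).round(1))
    print(yaw,"ptr",f(P(308,268,.06)),"ptr root",f(P(315,185,.06)),"rider",f(P(346,335,.060)),"t0",f(P(105,310,.055)),f(P(113,235,.055)),"t-100",f(P(515,350,.055)),f(P(516,275,.055)))
E
python3 pr.py
```

```text
5.8 ptr (np.float64(409.8), np.float64(62.7)) ptr root (np.float64(430.1), np.float64(62.8)) rider (np.float64(394.4), np.float64(52.0)) t0 (np.float64(395.4), np.float64(111.7)) (np.float64(413.9), np.float64(111.4)) t-100 (np.float64(394.3), np.float64(10.7)) (np.float64(412.6), np.float64(12.0))
6.4 ptr (np.float64(409.1), np.float64(67.0)) ptr root (np.float64(429.4), np.float64(67.3)) rider (np.float64(393.8), np.float64(56.1)) t0 (np.float64(394.3), np.float64(115.8)) (np.float64(412.7), np.float64(115.8)) t-100 (np.float64(394.2), np.float64(14.9)) (np.float64(412.4), np.float64(16.4))
7 ptr (np.float64(408.4), np.float64(71.3)) ptr root (np.float64(428.7), np.float64(71.8)) rider (np.float64(393.2), np.float64(60.2)) t0 (np.float64(393.0), np.float64(119.9)) (np.float64(411.5), np.float64(120.1)) t-100 (np.float64(394.0), np.float64(19.0)) (np.float64(412.2), np.float64(20.7))
```

```bash
python3 -m handwheel '[[[0,0.02,-0.6],0,0],[[0,0.24,-0.55],0,0],[[0,0.44,-0.41],0,0],[[0,0.56,-0.21],0,0],[[0,0.6,0.02],0,0],[[0,0.55,0.24],0,0],[[0,0.41,0.44],0,0],[[0,0.21,0.56],0,0]]' 20
python3 crank.py .5571 .3155 .046 -22.5 4
```

```text
clock: 12.05
ee_pos: [0.5122, 0.3292, 0.1799]
orientation: [-0.384, 0.589, 0.394, 0.592]
ft_force: [10.2, -5.9, -10.3]
grip_width: 0.0196
ang 163.0 rad 0.0469 clk 12.05 w 0.0196 F [ 10.2  -5.9 -10.3] yaw 66.8
[0.0, -0.08, 0.6] [0.0, -0.28, 0.53] [-0.0, -0.46, 0.38] [-0.0, -0.57, 0.18]
```

```bash
python3 crank.py .5571 .3155 .046 -20 3;python3 -m handwheel '[[[0,-0.07,0.53],0,0],[[0,-0.24,0.48],0,0],[[0,-0.38,0.37],0,0],[[0,0,0],0,0]]' 20
python3 crank.py .5571 .3155 .046 -22.5 4
python3 -c "
from h import *
c=cams();shot(c['top'],'pics/p3.png',(270,240,345,290),10)
"
```

```text
ang 163.0 rad 0.0469 clk 12.05 w 0.0196 F [ 10.2  -5.9 -10.3] yaw 66.8
[0.0, -0.06, 0.53] [0.0, -0.21, 0.49] [0.0, -0.37, 0.38] 
clock: 12.55
ee_pos: [0.5457, 0.3611, 0.1798]
orientation: [-0.385, 0.592, 0.394, 0.588]
ft_force: [2.5, -2.4, -3.4]
grip_width: 0.0196
ang 104.0 rad 0.047 clk 12.55 w 0.0196 F [ 2.5 -2.4 -3.4] yaw 66.9
[-0.01, -0.56, 0.23] [-0.01, -0.6, 0.04] [-0.01, -0.57, -0.2] [-0.01, -0.45, -0.4]
```

View pics/p3.png

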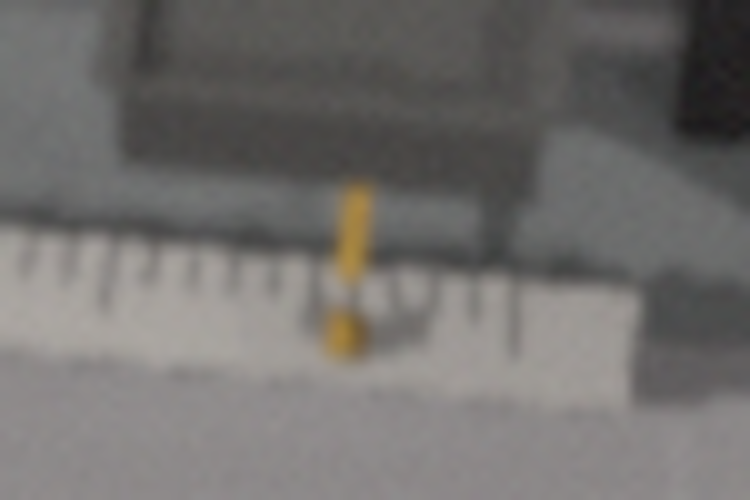

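```bash
python3 -m handwheel '[[[0,0,0],0,60],[[0,0,0],0,60],[[0,0,0],0,60],[[0,0,0],0,60],[[-0.7,0,0],0,60],[[-1,0,0],0,60],[[-1,0,0],0,60],[[-1,0,0],0,60]]' 20
python3 -c "
from h import *
c=cams();shot(c['top'],'pics/p4.png')
print(to([.524,-.257,.36]))
"
```

```text
clock: 13.65
ee_pos: [0.5429, 0.3615, 0.293]
orientation: [-0.385, 0.592, 0.396, 0.587]
ft_force: [1.3, -0.2, 0.3]
grip_width: 0.0528
[ -2.39816238  -7.39176484 -19.25769183]
```

View pics/p4.png

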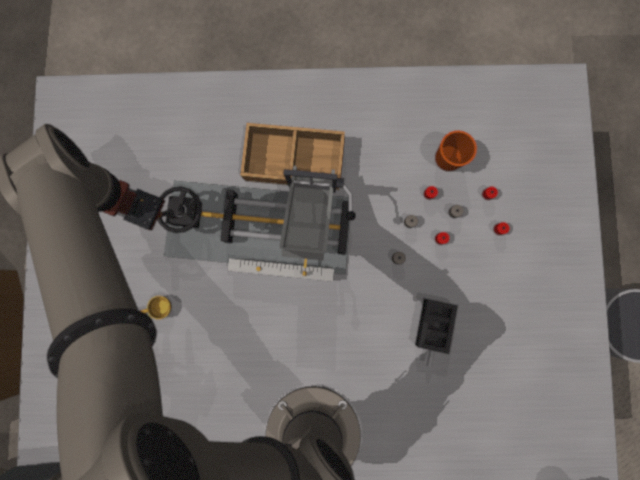

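```bash
python3 -m handwheel '[[[-0.8,0,0],-0.85,60],[[-0.8,0,0],-0.85,60],[[-0.8,0,0],-0.78,60]]'
python3 -c "
from h import *
Rm,o=Rt();print(np.degrees(np.arctan2(Rm[1,2],Rm[0,2])))
print(to([.524,-.257,.36]))
"
```

```text
clock: 14.12
ee_pos: [0.5436, 0.361, 0.3651]
orientation: [-0.47, 0.525, 0.482, 0.521]
ft_force: [0.8, 0.5, -0.1]
grip_width: 0.0527
84.63616490805391
[-7.10395319e-03 -1.27637213e+00 -2.05702344e+01]
```

```bash
python3 -m handwheel '[[[0,-0.06,-1],0,60],[[0,-0.06,-1],0,60],[[0,-0.06,-1],0,60],[[0,-0.06,-1],0,60],[[0,-0.06,-1],0,60],[[0,-0.06,-1],0,60],[[0,-0.06,-1],0,60],[[0,-0.06,-1],0,60]]'
python3 -m handwheel '[[[0,-0.06,-1],0,60],[[0,-0.06,-1],0,60],[[0,-0.06,-1],0,60],[[0,-0.06,-1],0,60],[[0,-0.06,-1],0,60],[[0,-0.06,-1],0,60],[[0,-0.06,-1],0,60],[[0,-0.06,-1],0,60]]'
python3 -c "
from h import *
Rm,o=Rt();print(np.degrees(np.arctan2(Rm[1,2],Rm[0,2])))
print(to([.524,-.257,.2]))
"
```

```text
clock: 15.12
ee_pos: [0.5334, 0.1164, 0.3561]
orientation: [-0.47, 0.525, 0.485, 0.517]
ft_force: [-0.3, 0.2, 0.3]
grip_width: 0.0526
clock: 16.12
ee_pos: [0.5233, -0.1313, 0.3464]
orientation: [-0.469, 0.527, 0.488, 0.515]
ft_force: [-0.2, -0.1, 0.6]
grip_width: 0.0527
85.09717831950701
[ 4.84100481 -0.53439599 -4.20189405]
```

```bash
python3 -m handwheel '[[[0.6,-0.12,-1],0,60],[[0.6,-0.12,-1],0,60],[[0.6,-0.12,-1],0,60],[[0.6,-0.12,-1],0,60],[[0.3,0,-0.2],0,60],[[0,0,0],0,60]]'
python3 -c "
from h import *
Rm,o=Rt();print(Rm[:,0])
c=cams();shot(c['top'],'pics/q1.png',(370,120,530,290),3.5);shot(c['scene'],'pics/q1s.png',(140,240,320,460),2.7)
print(to([.524,-.257,.084]))
"
```

```text
clock: 16.88
ee_pos: [0.522, -0.2615, 0.257]
orientation: [-0.466, 0.528, 0.489, 0.514]
ft_force: [0.2, -0.0, 0.2]
grip_width: 0.0528
[-0.03574773  0.00978609 -0.99931293]
[ 5.80051414 -0.23511544  0.10051547]
```

View pics/q1.png

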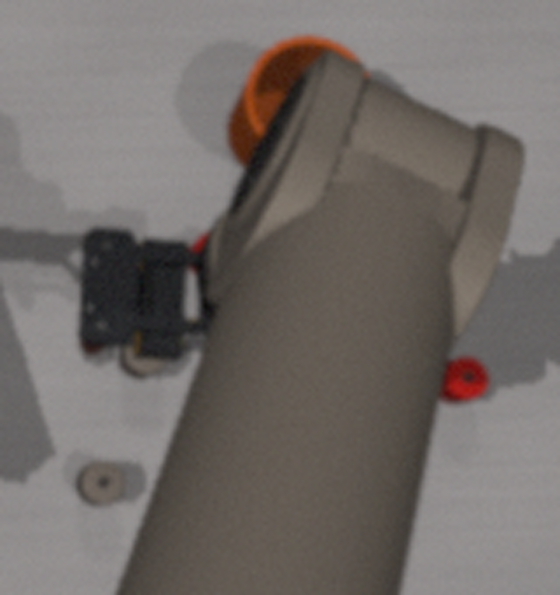

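View pics/q1s.png

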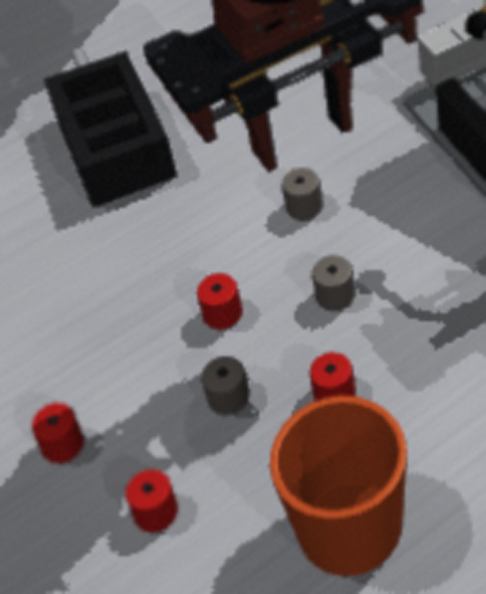

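```bash
python3 -c "
from h import *
c=cams(('scene',));s=c['scene']
for uv in [(332,270),(301,181),(223,373)]:
    print(at_z(s,(140+uv[0]/2.7,240+uv[1]/2.7),.034))
Rm,o=Rt(); print(o['ee_pos']+.08*Rm[:,0])
"
```

```text
[ 0.52474515 -0.25516118  0.034     ]
[ 0.43259618 -0.22062843  0.034     ]
[ 0.54874159 -0.37068724  0.034     ]
[ 0.52027326 -0.2602077   0.17858826]
```

```bash
python3 -c "
from h import *
print(to([.5266,-.256,.083]))"
python3 -m handwheel '[[[1,-0.2,0.03],0,60],[[1,-0.1,0.03],0,60],[[1,0,0.02],0,60],[[1,0,0],0,60]]'
python3 -c "
from h import *
print(to([.5266,-.256,.083]))"
```

```text
[ 5.84535883 -0.30566985  0.13776747]
clock: 17.52
ee_pos: [0.5344, -0.2543, 0.1416]
orientation: [-0.473, 0.523, 0.487, 0.516]
ft_force: [0.0, -0.2, -0.5]
grip_width: 0.0527
[ 1.95822425  0.21684373 -0.08762486]
```

```bash
python3 -m handwheel '[[[0.6,0.2,-0.08],0,60],[[0.6,0,0],0,60],[[0.5,0,0],0,60],[[0.2,0,0],0,60]]'
python3 -c "
from h import *
c=cams();shot(c['scene'],'pics/q2s.png',(200,280,320,390),6)
Rm,o=Rt();print(Rm[:,0],o['ee_pos']+.061*Rm[:,0])"
```

```text
clock: 18.02
ee_pos: [0.5297, -0.252, 0.083]
orientation: [-0.475, 0.52, 0.488, 0.516]
ft_force: [0.1, 0.1, 1.1]
grip_width: 0.0527
[-0.01700346  0.00883836 -0.99981637] [ 0.52851382 -0.25165933  0.02229764]
```

View pics/q2s.png

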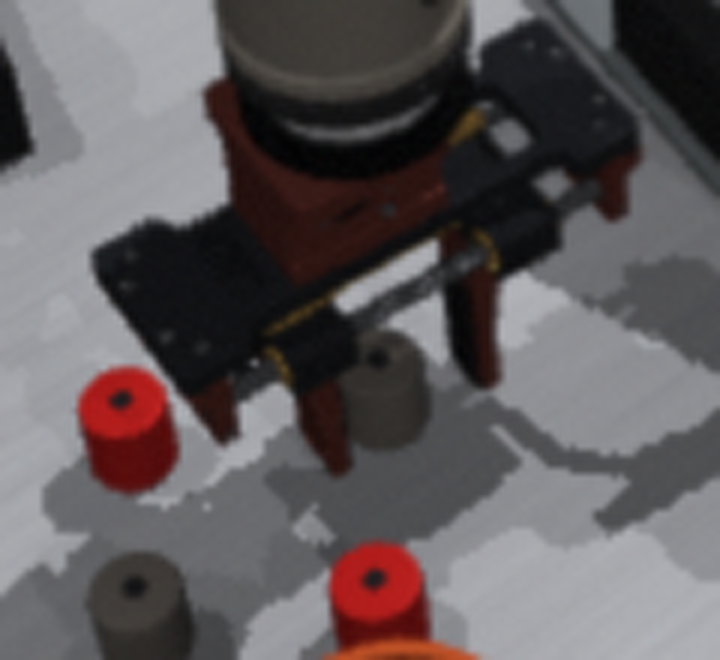

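```bash
python3 -m handwheel '[[[0,0.1,-0.12],0,0],[[0,0,0],0,0],[[0,0,0],0,0],[[0,0,0],0,0],[[0,0,0],0,0]]' 40
python3 -m handwheel '[[[-0.4,0,0],0,0],[[-0.8,0,0],0,0],[[-0.8,0,0],0,0],[[-0.8,0,0],0,0]]' 40

```

```text
clock: 18.75
ee_pos: [0.5265, -0.2564, 0.0846]
orientation: [-0.475, 0.52, 0.487, 0.516]
ft_force: [-0.5, -0.6, -2.1]
grip_width: 0.0314
clock: 19.25
ee_pos: [0.5266, -0.2564, 0.1709]
orientation: [-0.474, 0.521, 0.488, 0.515]
ft_force: [0.5, -0.4, -2.7]
grip_width: 0.0312
```

```bash
cat > ov.py <<'E'
from h import *
yaw=np.radians(6.2); ey=np.array([np.sin(yaw),np.cos(yaw),0]);ex=np.array([np.cos(yaw),-np.sin(yaw),0])
def W(x,y,z): return ex*x+ey*y+np.array([0,0,z])
def model(mx,my):
    s,c=np.sin(np.radians(29)),np.cos(np.radians(29)); t=s/c
    out=[]
    fl=lambda x,y:(mx+x,my+y,.171-x*t)
    up=lambda x,y:(mx+x+.028*s,my+y,.171-x*t+.028*c)
    out.append([fl(-.04,-.042),fl(-.04,.042),fl(.165,.042),fl(.165,-.042),fl(-.04,-.042)])
    out.append([up(-.04,-.042),up(-.04,.042),up(.165,.042),up(.165,-.042),up(-.04,-.042)])
    return out
if __name__=="__main__":
    import sys
    mx,my=float(sys.argv[1]),float(sys.argv[2]); tag=sys.argv[3]
    c=cams()
    for n,box,f in (("top",(255,150,365,270),6),("scene",(310,170,430,300),5)):
        d=c[n]; im=cv2.resize(d["color"][box[1]:box[3],box[0]:box[2]],None,fx=f,fy=f,interpolation=cv2.INTER_CUBIC)
        for k,l in enumerate(model(mx,my)):
            p=proj(d,np.array([W(*q) for q in l])); p=((p-np.array(box[:2])+.5)*f).astype(np.int32)
            cv2.polylines(im,[p],False,((0,255,0),(0,0,255))[k],1)
        cv2.imwrite(f"pics/ov{tag}_{n}.png",im)
E
python3 ov.py .471 .0547 1
```

```text
(no output)
```

View pics/ov1_top.png

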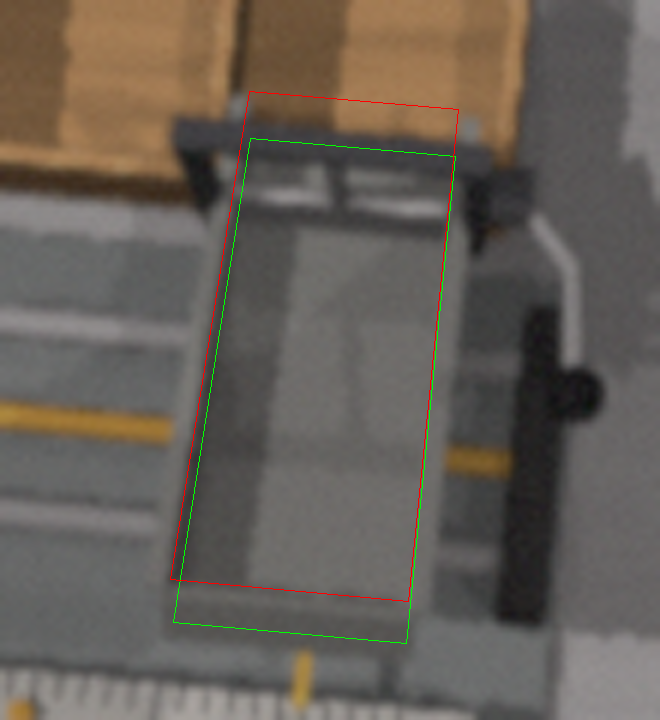

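View pics/ov1_scene.png

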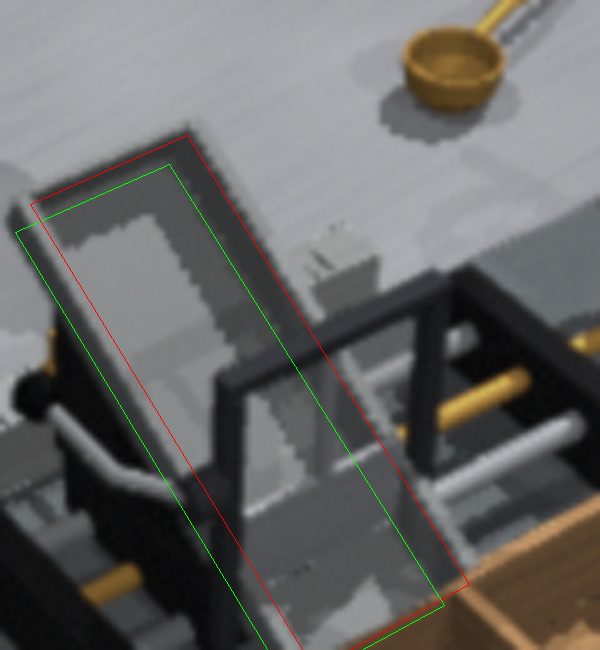

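```bash
python3 ov.py .471 .0505 2
```

```text
(no output)
```

View pics/ov2_top.png

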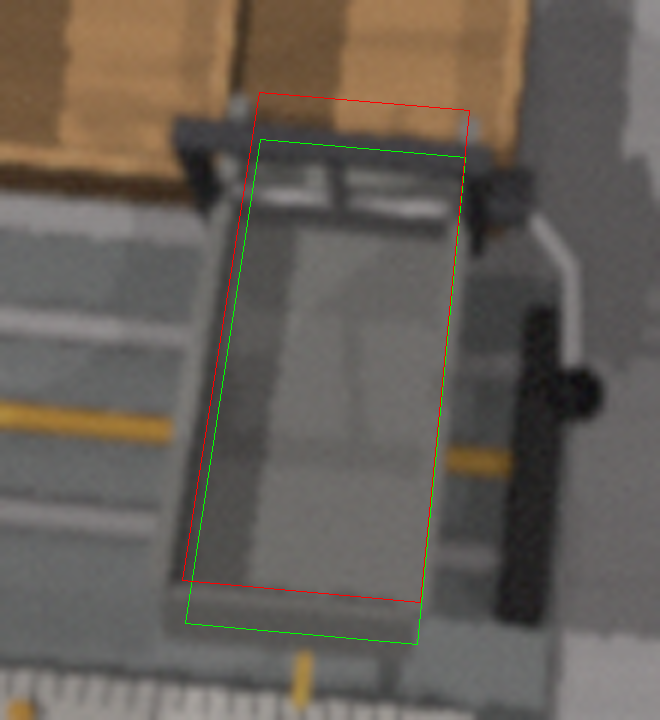

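View pics/ov2_scene.png

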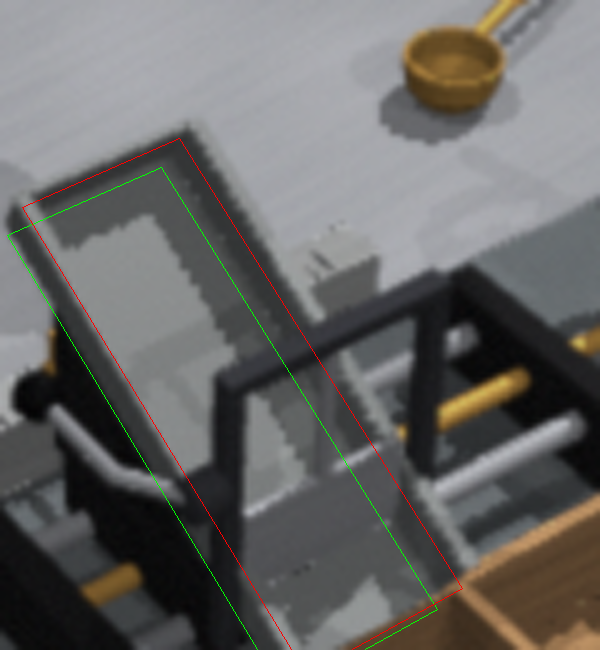

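```bash
python3 -m handwheel '[[[-1,0,0],0,0],[[-1,0,0],0,0],[[-1,0,0.5],0,0],[[-1,0,0.8],0,0],[[-1,0,0.8],0,0]]' 40
python3 -c "
from h import *
from ov import W
print(W(.481,.0515,0));Rm,o=Rt();print(Rm[:,0],o['grip_width'])
p=W(.481,.0515,0);p[2]=.34
print(to(p))"
```

```text
clock: 20.08
ee_pos: [0.5303, -0.1936, 0.3147]
orientation: [-0.468, 0.525, 0.492, 0.513]
ft_force: [0.6, -0.6, -2.8]
grip_width: 0.0314
[ 0.48374858 -0.00074892  0.        ]
[-0.03607608  0.01355036 -0.99925718] 0.03139562333711467
[-0.69886284  2.07413559  6.29620198]
```

```bash
python3 -m handwheel '[[[-0.2,0.3,0.9],0,0],[[-0.2,0.3,0.9],0,0],[[-0.2,0.3,0.9],0,0],[[-0.1,0.3,0.9],0,0],[[0,0.3,0.9],0,0],[[0,0.3,0.9],0,0],[[0,0.2,0.7],0,0],[[0,0,0],0,0]]' 40
python3 -c "
from h import *
from ov import W
p=W(.481,.0515,0);p[2]=.27
Rm,o=Rt();print(Rm[:,0],Rm[:,2],o['grip_width'])
print(to(p-.061*np.array([Rm[0,0],Rm[1,0],0])))"
```

```text
clock: 21.08
ee_pos: [0.4806, 0.0017, 0.3324]
orientation: [-0.466, 0.528, 0.497, 0.508]
ft_force: [0.4, -0.8, -3.4]
grip_width: 0.0316
[-0.04995037  0.01300289 -0.99866705] [0.07335078 0.99726269 0.00931581] 0.03156003274029875
[ 2.0657033  -0.32071602 -0.11148595]
```

```bash
python3 -m handwheel '[[[0.6,-0.2,-0.06],0,0],[[0.6,-0.1,-0.05],0,0],[[0.5,0,0],0,0],[[0.3,0,0],0,0],[[0,0,0],0,0]]' 40
python3 -c "
from h import *
from ov import W
c=cams();shot(c['scene'],'pics/r1s.png',(290,120,450,280),5);shot(c['top'],'pics/r1.png',(255,150,365,270),6)
p=W(.481,.0515,0);p[2]=.262
Rm,o=Rt();print(Rm[:,0],o['grip_width'])
print(to(p-.061*np.array([Rm[0,0],Rm[1,0],0])))"
```

```text
clock: 21.7
ee_pos: [0.4857, -0.0056, 0.2674]
orientation: [-0.464, 0.53, 0.496, 0.507]
ft_force: [0.4, -0.1, -1.8]
grip_width: 0.0314
[-0.05203552  0.01105827 -0.99858401] 0.03174434710982326
[ 0.21154636 -0.02310784  0.13497948]
```

View pics/r1s.png

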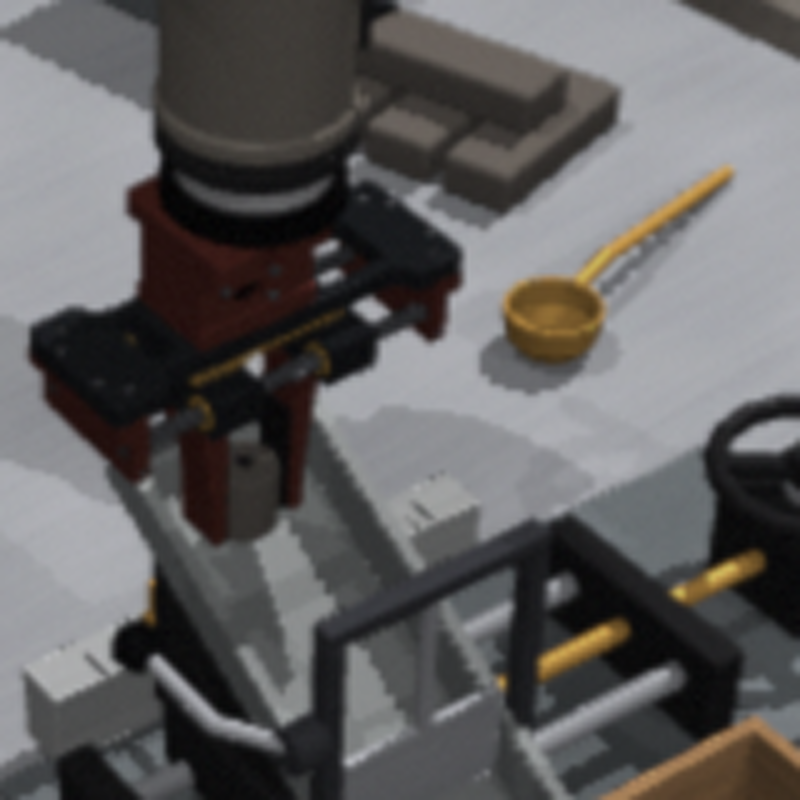

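View pics/r1.png

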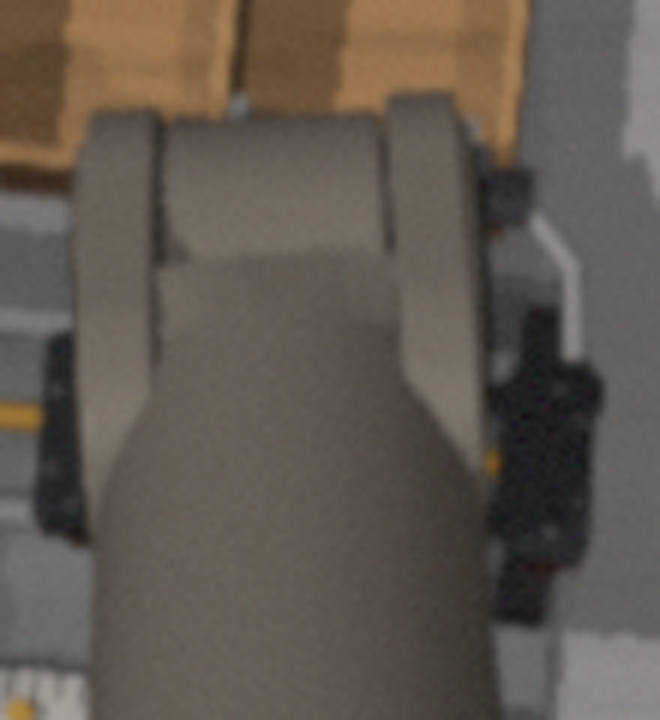

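```bash
python3 -m handwheel '[[[0.15,0,0.12],0,0],[[0,0,0],0,0]]' 40
python3 -m handwheel '[[[0,0,0],0,52],[[0,0,0],0,52],[[0,0,0],0,52],[[0,0,0],0,52]]' 40
python3 -c "
from h import *
c=cams();shot(c['scene'],'pics/r2s.png',(290,120,450,280),5)
Rm,o=Rt();print(o['ee_pos'],o['grip_width'],o['ft_force'])"
```

```text
clock: 22.05
ee_pos: [0.4869, -0.0013, 0.2646]
orientation: [-0.465, 0.529, 0.495, 0.508]
ft_force: [-1.9, -1.0, -3.6]
grip_width: 0.0313
clock: 22.55
ee_pos: [0.488, -0.0011, 0.2661]
orientation: [-0.466, 0.528, 0.495, 0.509]
ft_force: [0.4, -1.0, -0.2]
grip_width: 0.0454
[ 0.48789746 -0.00114364  0.26599008] 0.045728962469691777 [ 0.75474341 -0.51232816 -0.45499751]
```

View pics/r2s.png

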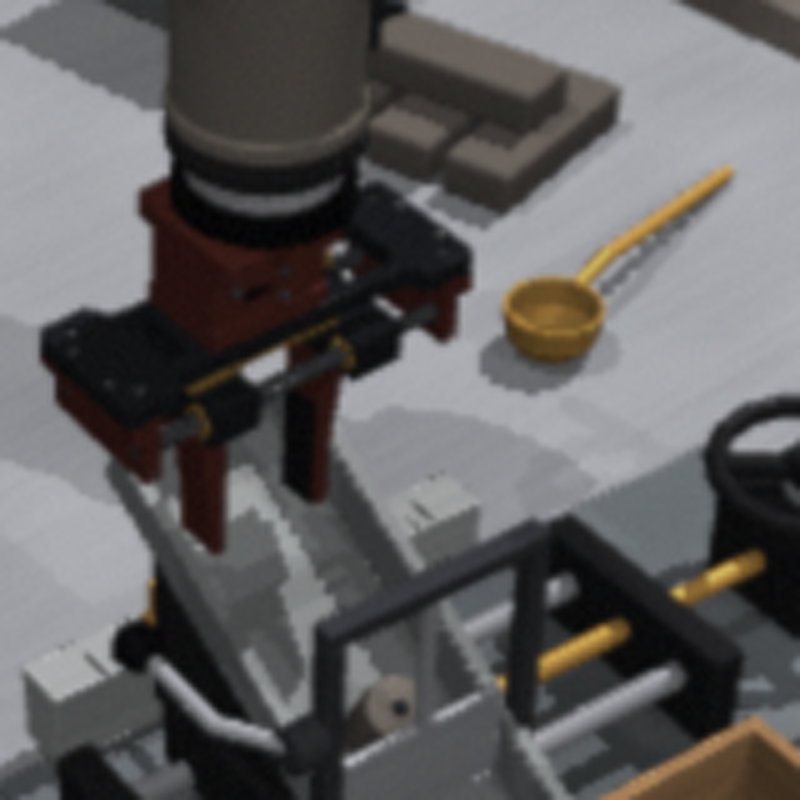

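```bash
python3 -m handwheel '[[[-0.6,0,0],0,52],[[-1,0,0],0,60],[[-1,0,0],0,60],[[-0.3,0.2,-1],0,60],[[0,0.2,-1],0,60],[[0,0.2,-1],0,60]]' 40
python3 -c "
from h import *
c=cams();shot(c['top'],'pics/q3.png',(370,120,530,290),3.5);shot(c['scene'],'pics/q3s.png',(140,240,320,460),2.7)
Rm,o=Rt();print(Rm[:,0],o['ee_pos'])
"
```

```text
clock: 23.4
ee_pos: [0.4673, -0.0906, 0.3558]
orientation: [-0.467, 0.527, 0.496, 0.508]
ft_force: [0.8, -0.0, -0.5]
grip_width: 0.0527
[-0.04750219  0.01105058 -0.99881001] [ 0.46652404 -0.0931638   0.35576931]
```

View pics/q3.png

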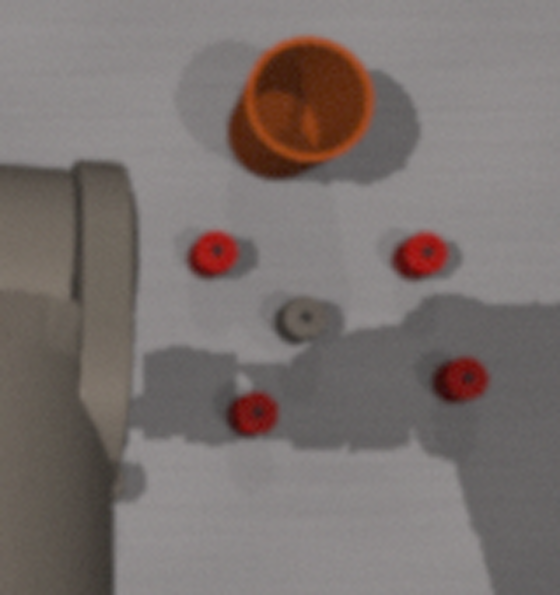

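View pics/q3s.png

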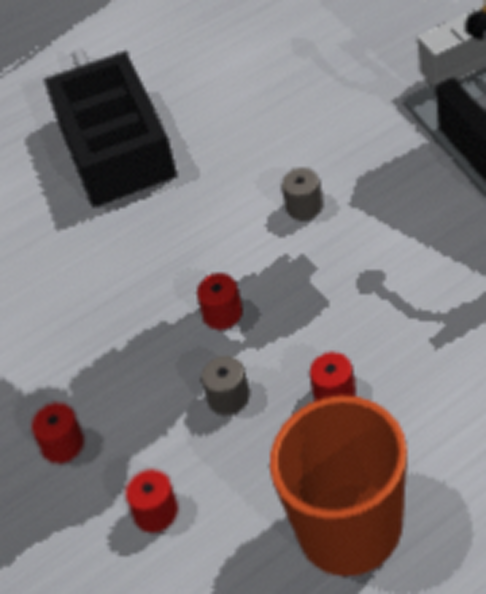

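```bash
python3 -c "
from h import *
print(to([.4356,-.222,.22]))"
python3 -m handwheel '[[[0.5,0.1,-1],0,60],[[0.8,0.1,-1],0,60],[[0.9,0.1,-1],0,60],[[0.9,0,-0.8],0,60],[[0.9,0,-0.3],0,60],[[0.4,0,0],0,60]]' 40
python3 -c "
from h import *
Rm,o=Rt();print(Rm[:,0],o['ee_pos'])
p=np.array([.4327,-.222,.083])-.061*np.array([Rm[0,0],Rm[1,0],0])
print(to(p))"
```

```text
[ 4.52176632  0.48120431 -4.39421755]
clock: 24.25
ee_pos: [0.4453, -0.2124, 0.2206]
orientation: [-0.468, 0.525, 0.495, 0.509]
ft_force: [-0.4, 0.2, 0.3]
grip_width: 0.0527
[-0.0423803   0.01256928 -0.99902248] [ 0.44531308 -0.212361    0.22060694]
[ 4.5922205   0.11047124 -0.41349822]
```

```bash
python3 -m handwheel '[[[0.9,0.1,-0.4],0,60],[[1,0,0],0,60],[[1,0,0],0,60],[[0.6,0,0],0,60]]' 40
python3 -c "
from h import *
c=cams();shot(c['scene'],'pics/q4s.png',(180,230,320,350),5)
Rm,o=Rt();print(Rm[:,0],o['ee_pos'])
p=np.array([.4327,-.222,.083])-.061*np.array([Rm[0,0],Rm[1,0],0])
print(to(p))"
```

```text
clock: 24.75
ee_pos: [0.4415, -0.219, 0.1144]
orientation: [-0.471, 0.522, 0.496, 0.51]
ft_force: [1.0, 0.8, -0.0]
grip_width: 0.0529
[-0.03872114  0.01422369 -0.99914882] [ 0.44096264 -0.21871872  0.11413951]
[ 1.04274917  0.14601614 -0.16302235]
```

View pics/q4s.png

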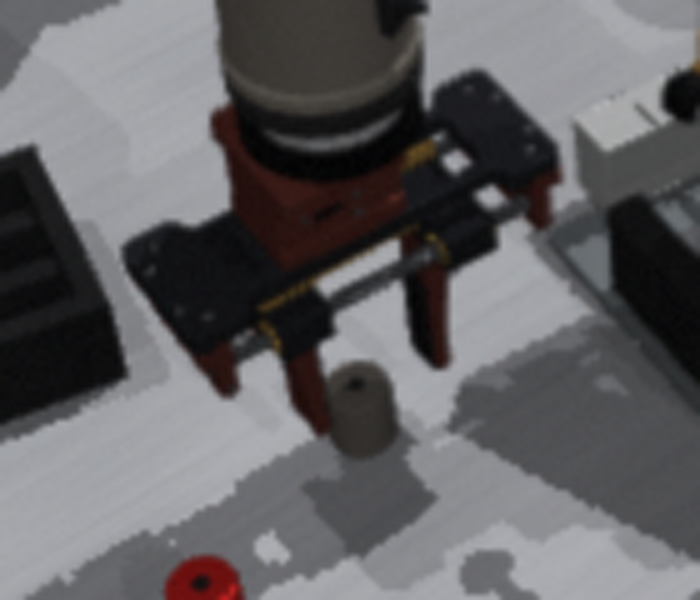

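```bash
python3 -c "
from h import *
s=cams(('scene',))['scene']
f=lambda x,y,z: at_z(s,(180+(x+.5)/5-.5,230+(y+.5)/5-.5),z)
print(f(358,383,.034), f(375,392,.034))
Rm,o=Rt();print(o['ee_pos']+.08*Rm[:,0]);print(proj(s,[o['ee_pos']+.08*Rm[:,0]+k*.033*Rm[:,2]+j*.01*Rm[:,1] for k in (-1,1) for j in (-1,1)])*5-np.array([180,230])*5)"
```

```text
[ 0.43012287 -0.21967952  0.034     ] [ 0.43958418 -0.21701993  0.034     ]
[ 0.43837398 -0.21817037  0.03518468]
[[316.54140619 437.51731746]
 [293.50924823 408.89626278]
 [443.57659043 367.34784913]
 [419.84615321 340.0632832 ]]
```

```bash
python3 -m handwheel '[[[0.5,0.25,-0.08],0,60],[[0.4,0,0],0,60],[[0.2,0,0],0,60]]' 40
python3 -c "
from h import *
Rm,o=Rt();print(Rm[:,0],o['ee_pos'])
p=np.array([.4305,-.220,.083])-.061*np.array([Rm[0,0],Rm[1,0],0])
print(to(p))"
```

```text
clock: 25.28
ee_pos: [0.436, -0.2203, 0.0846]
orientation: [-0.473, 0.521, 0.494, 0.511]
ft_force: [-0.3, -0.1, -0.3]
grip_width: 0.0523
[-0.03057716  0.01235133 -0.99945609] [ 0.43604908 -0.22034072  0.08464631]
[ 0.05843187  0.11988505 -0.02219983]
```

```bash
python3 -m handwheel '[[[0,0.12,0],0,0],[[0,0,0],0,0],[[0,0,0],0,0],[[0,0,0],0,0],[[0,0,0],0,0]]' 40
python3 -m handwheel '[[[-0.4,0,0],0,0],[[-0.8,0,0],0,0],[[-1,0,0],0,0],[[-1,0,0],0,0],[[-1,0,0],0,0],[[-1,0,0],0,0],[[-1,0,0],0,0],[[-1,0,0],0,0]]' 40
python3 -c "
from h import *
from ov import W
p=W(.481,.0515,0);p[2]=.34
Rm,o=Rt();print(Rm[:,0],o['grip_width'])
print(to(p-.061*np.array([Rm[0,0],Rm[1,0],0])))"
```

```text
clock: 25.9
ee_pos: [0.433, -0.22, 0.0854]
orientation: [-0.473, 0.52, 0.494, 0.511]
ft_force: [1.1, -0.0, -2.1]
grip_width: 0.0317
clock: 26.9
ee_pos: [0.4368, -0.2222, 0.3107]
orientation: [-0.472, 0.521, 0.495, 0.511]
ft_force: [-0.2, -0.1, -2.2]
grip_width: 0.0309
[-0.03355632  0.01389954 -0.99934017] 0.03092012460821022
[-0.92991668 -1.1156998   7.45662231]
```

```bash
python3 -m handwheel '[[[-0.2,-0.14,0.95],0,0],[[-0.2,-0.14,0.95],0,0],[[-0.2,-0.14,0.95],0,0],[[-0.1,-0.14,0.95],0,0],[[0,-0.14,0.95],0,0],[[0,-0.14,0.95],0,0],[[0,-0.14,0.95],0,0],[[0,-0.1,0.7],0,0]]' 40
python3 -c "
from h import *
from ov import W
p=W(.481,.0515,0);p[2]=.264
Rm,o=Rt();print(Rm[:,0],Rm[:,2],o['grip_width'])
print(to(p-.061*np.array([Rm[0,0],Rm[1,0],0])))"
```

```text
clock: 27.9
ee_pos: [0.4827, -0.0021, 0.3419]
orientation: [-0.472, 0.522, 0.49, 0.514]
ft_force: [-0.5, -1.2, -3.0]
grip_width: 0.0317
[-0.02566031  0.01247135 -0.99959292] [0.07422168 0.99718611 0.01053599] 0.0316503594773013
[ 2.59282073e+00 -1.52677783e-01 -1.07038675e-03]
```

```bash
python3 -m handwheel '[[[0.6,-0.12,0],0,0],[[0.7,0,0],0,0],[[0.7,0,0],0,0],[[0.5,0,0],0,0],[[0.1,0,0],0,0]]' 40
python3 -c "
from h import *
from ov import W
p=W(.481,.0515,0);p[2]=.264
Rm,o=Rt();print(Rm[:,0],o['grip_width'],o['ft_force'])
print(to(p-.061*np.array([Rm[0,0],Rm[1,0],0])))"
```

```text
clock: 28.52
ee_pos: [0.4835, 0.0002, 0.2648]
orientation: [-0.473, 0.52, 0.491, 0.515]
ft_force: [0.1, 0.3, -3.0]
grip_width: 0.0315
[-0.02306065  0.01274631 -0.99965281] 0.031523113945105236 [ 0.06707673  0.26672808 -3.01463542]
[ 0.02461736 -0.06000135 -0.05458938]
```

```bash
python3 -m handwheel '[[[0,0,0],0,52],[[0,0,0],0,52],[[0,0,0],0,52],[[0,0,0],0,52],[[-0.6,0,0],0,52],[[-1,0,0],0,60],[[-1,0,0],0,60]]' 40
python3 -c "
from h import *
c=cams();shot(c['scene'],'pics/r3s.png',(310,170,430,300),6)
shot(c['top'],'pics/q5.png',(370,120,530,290),3.5)
Rm,o=Rt();print(Rm[:,0])
print(to([.548+.002,-.372,.34]))"
```

```text
clock: 29.4
ee_pos: [0.4857, -0.001, 0.3461]
orientation: [-0.473, 0.52, 0.49, 0.515]
ft_force: [0.1, 0.0, -0.2]
grip_width: 0.0524
[-0.01584487  0.01381278 -0.99977905]
[  0.07503653  -2.97590032 -12.18767688]
```

View pics/r3s.png

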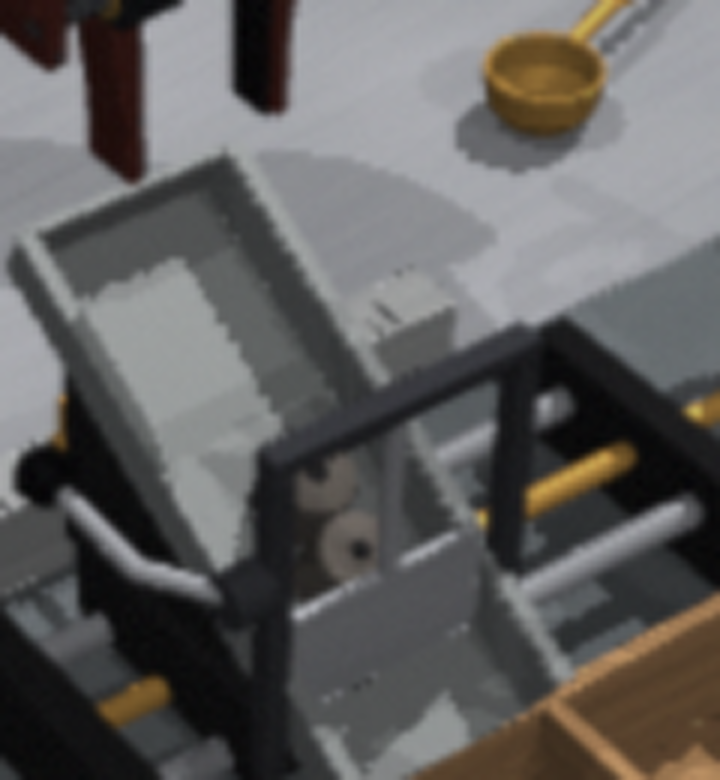

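View pics/q5.png

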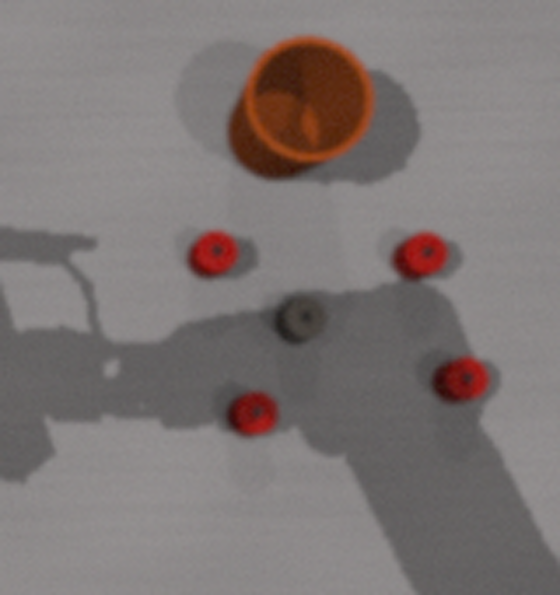

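```bash
python3 -m handwheel '[[[0,-0.25,-1],0,60],[[0,-0.25,-1],0,60],[[0,-0.25,-1],0,60],[[0,-0.25,-1],0,60],[[0,-0.25,-1],0,60],[[0.2,-0.25,-1],0,60],[[0.4,-0.25,-1],0,60],[[0.5,-0.25,-1],0,60]]' 40
python3 -c "
from h import *
Rm,o=Rt();print(Rm[:,0])
print(to(np.array([.548,-.372,.2])-.061*np.array([Rm[0,0],Rm[1,0],0])))"
```

```text
clock: 30.5
ee_pos: [0.5306, -0.2478, 0.3062]
orientation: [-0.476, 0.517, 0.492, 0.515]
ft_force: [0.8, 0.1, -0.2]
grip_width: 0.0529
[-0.01717526  0.01504724 -0.99973926]
[ 3.46620974 -0.94540321 -4.1707045 ]
```

```bash
python3 -m handwheel '[[[0.6,-0.24,-1],0,60],[[0.6,-0.24,-1],0,60],[[0.7,-0.24,-1],0,60],[[0.7,-0.2,-1],0,60],[[0.6,0,-0.2],0,60],[[0,0,0],0,60]]' 40
python3 -c "
from h import *
c=cams();shot(c['scene'],'pics/q6s.png',(160,240,320,400),4.5)
Rm,o=Rt();print(Rm[:,0])
print(to(np.array([.548,-.372,.083])-.061*np.array([Rm[0,0],Rm[1,0],0])))"
```

```text
clock: 31.25
ee_pos: [0.5462, -0.3778, 0.1979]
orientation: [-0.473, 0.518, 0.494, 0.514]
ft_force: [0.6, -0.4, -0.2]
grip_width: 0.0527
[-0.02129982  0.01626882 -0.99964076]
[ 3.90051926 -0.1427158   0.10661095]
```

View pics/q6s.png

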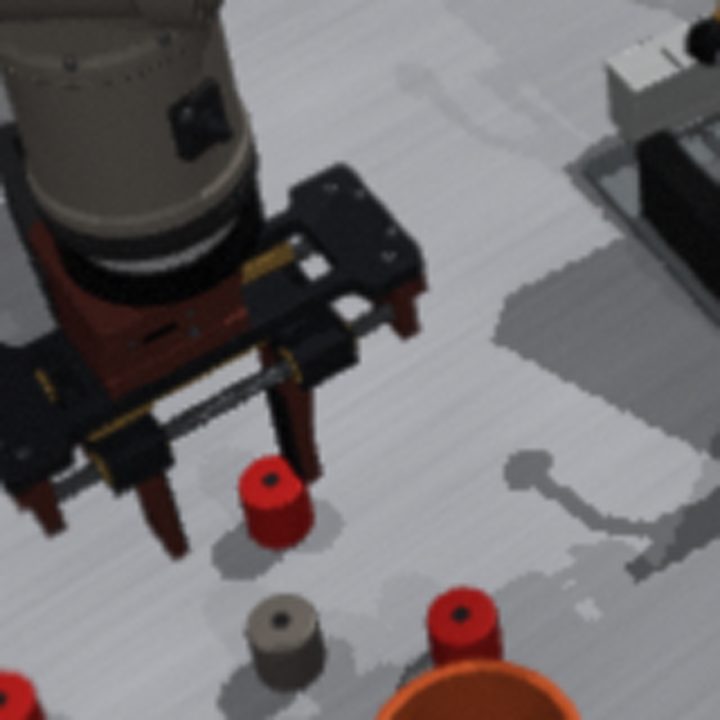

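```bash
python3 -m handwheel '[[[0.9,-0.16,0.1],0,60],[[1,0,0],0,60],[[0.9,0,0],0,60]]' 40
python3 -c "
from h import *
Rm,o=Rt();print(Rm[:,0])
print(to(np.array([.5485,-.3715,.083])-.061*np.array([Rm[0,0],Rm[1,0],0])))"
```

```text
clock: 31.72
ee_pos: [0.5555, -0.3716, 0.1208]
orientation: [-0.479, 0.514, 0.49, 0.515]
ft_force: [0.5, -0.6, 0.2]
grip_width: 0.0526
[-0.01008758  0.01279896 -0.9998672 ]
[ 1.2604751   0.19810022 -0.05056581]
```

```bash
python3 -m handwheel '[[[0.6,0.2,-0.05],0,60],[[0.5,0,0],0,60],[[0.2,0,0],0,60]]' 40
python3 -c "
from h import *
c=cams();shot(c['scene'],'pics/q7s.png',(160,290,320,420),4.5)
Rm,o=Rt();print(Rm[:,0],o['ft_force'])
print(to(np.array([.5485,-.3715,.083])-.061*np.array([Rm[0,0],Rm[1,0],0])))"
```

```text
clock: 32.1
ee_pos: [0.5501, -0.3702, 0.0816]
orientation: [-0.48, 0.513, 0.491, 0.515]
ft_force: [0.5, -0.1, -0.5]
grip_width: 0.0524
[-0.00829153  0.0129871  -0.99988129] [-0.47153566 -0.08528097  0.4299907 ]
[-0.04226634  0.02913151 -0.06046625]
```

View pics/q7s.png

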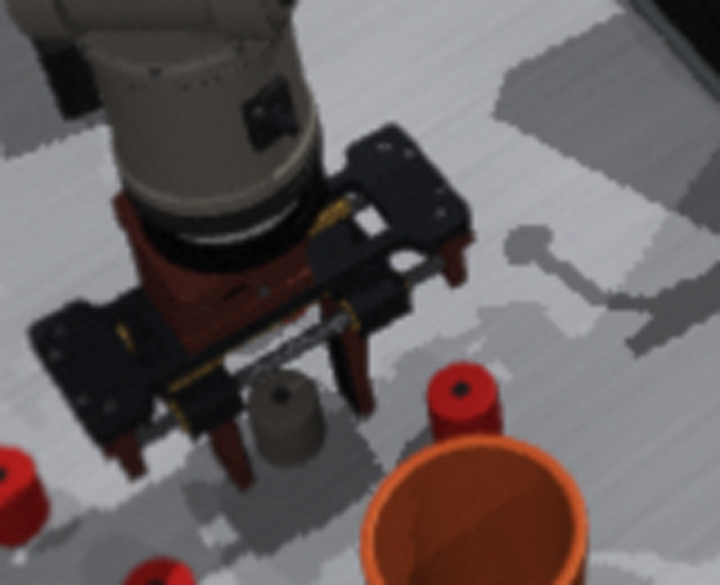

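```bash
python3 -m handwheel '[[[-0.05,0,-0.05],0,0],[[0,0,0],0,0],[[0,0,0],0,0],[[0,0,0],0,0],[[0,0,0],0,0]]' 40
python3 -m handwheel '[[[-0.4,0,0],0,0],[[-0.8,0,0],0,0],[[-1,0,0],0,0],[[-1,0,0],0,0],[[-1,0,0],0,0],[[-1,0,0],0,0],[[-1,0,0],0,0],[[-1,0,0],0,0]]' 40
python3 -c "
from h import *
from ov import W
p=W(.481,.0515,0);p[2]=.34
Rm,o=Rt();print(Rm[:,0],o['grip_width'])
print(to(p-.061*np.array([Rm[0,0],Rm[1,0],0])))"
```

```text
clock: 32.83
ee_pos: [0.5506, -0.3729, 0.085]
orientation: [-0.481, 0.513, 0.49, 0.516]
ft_force: [-0.1, -1.0, -0.6]
grip_width: 0.0315
clock: 33.83
ee_pos: [0.5497, -0.3741, 0.3087]
orientation: [-0.478, 0.514, 0.492, 0.515]
ft_force: [-0.3, 0.0, -2.8]
grip_width: 0.0314
[-0.0116913   0.01520239 -0.99981608] 0.0313573649354561
[-0.82732783  2.91613997 12.27757594]
```

```bash
python3 -m handwheel '[[[-0.1,0.24,1],0,0],[[-0.1,0.24,1],0,0],[[-0.1,0.24,1],0,0],[[-0.1,0.24,1],0,0],[[-0.1,0.24,1],0,0],[[-0.1,0.24,1],0,0],[[-0.1,0.24,1],0,0],[[-0.1,0.24,1],0,0]]' 40
python3 -c "
from h import *
from ov import W
p=W(.481,.0515,0);p[2]=.34
Rm,o=Rt();print(Rm[:,0],o['grip_width'])
print(to(p-.061*np.array([Rm[0,0],Rm[1,0],0])))"
```

```text
clock: 34.83
ee_pos: [0.503, -0.128, 0.3449]
orientation: [-0.479, 0.515, 0.487, 0.518]
ft_force: [0.3, -0.1, -2.2]
grip_width: 0.0313
[-0.00454041  0.0115564  -0.99992291] 0.03132527143937876
[0.21503751 0.90975437 4.16605989]
```

```bash
python3 -m handwheel '[[[0,0.24,1],0,0],[[0,0.24,1],0,0],[[0,0.24,1],0,0],[[0.1,0.2,1],0,0],[[0.2,0,0.1],0,0],[[0,0,0],0,0]]' 40
python3 -c "
from h import *
from ov import W
p=W(.481,.0515,0);p[2]=.265
Rm,o=Rt();print(Rm[:,0],o['grip_width'])
print(to(p-.061*np.array([Rm[0,0],Rm[1,0],0])))"
```

```text
clock: 35.58
ee_pos: [0.4802, 0.0009, 0.341]
orientation: [-0.48, 0.513, 0.487, 0.519]
ft_force: [0.7, -0.9, -2.3]
grip_width: 0.0314
[-0.00119641  0.01264424 -0.99991934] 0.03135507873484108
[ 2.53276091 -0.13158297 -0.1050192 ]
```

```bash
python3 -m handwheel '[[[0.6,-0.1,-0.1],0,0],[[0.7,0,0],0,0],[[0.7,0,0],0,0],[[0.4,0,0],0,0],[[0,0,0],0,0]]' 40
python3 -c "
from h import *
from ov import W
p=W(.481,.0515,0);p[2]=.265
Rm,o=Rt();print(Rm[:,0],o['grip_width'],o['ft_force'])
print(to(p-.061*np.array([Rm[0,0],Rm[1,0],0])))"
```

```text
clock: 36.2
ee_pos: [0.4841, -0.0075, 0.2691]
orientation: [-0.479, 0.515, 0.483, 0.521]
ft_force: [-0.0, 0.1, -2.5]
grip_width: 0.0316
[ 0.00201109  0.01100764 -0.99993739] 0.031566443160942446 [-0.02635695  0.13376835 -2.46368018]
[0.13727616 0.02985638 0.20037324]
```

```bash
python3 -m handwheel '[[[0.13,0,0.17],0,0],[[0,0,0],0,0],[[0,0,0],0,52],[[0,0,0],0,52],[[0,0,0],0,52],[[0,0,0],0,52]]' 40
python3 -m handwheel '[[[-0.6,0,0],0,52],[[-1,0,0],0,60],[[-1,0,0],0,60],[[-0.6,0,0],0,60]]' 40
python3 -c "
from h import *
c=cams();shot(c['scene'],'pics/r4s.png',(310,170,430,300),6)
shot(c['scene'],'pics/r4f.png')"
```

```text
clock: 36.95
ee_pos: [0.4867, -0.0021, 0.2683]
orientation: [-0.48, 0.513, 0.482, 0.523]
ft_force: [-0.1, -0.0, 0.1]
grip_width: 0.0452
clock: 37.45
ee_pos: [0.485, -0.0035, 0.3657]
orientation: [-0.479, 0.514, 0.483, 0.522]
ft_force: [-0.1, -0.1, 0.5]
grip_width: 0.0528
```

View pics/r4s.png

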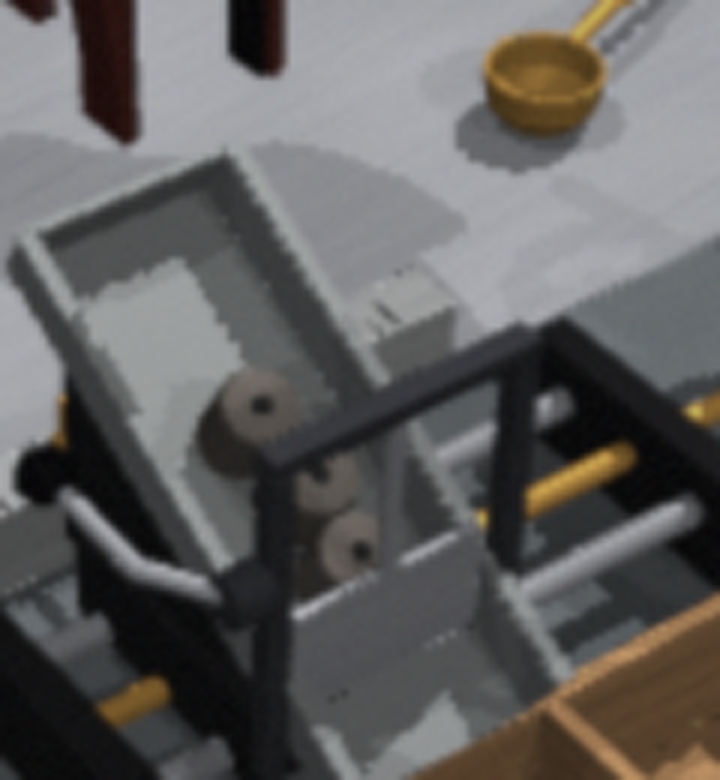

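View pics/r4f.png

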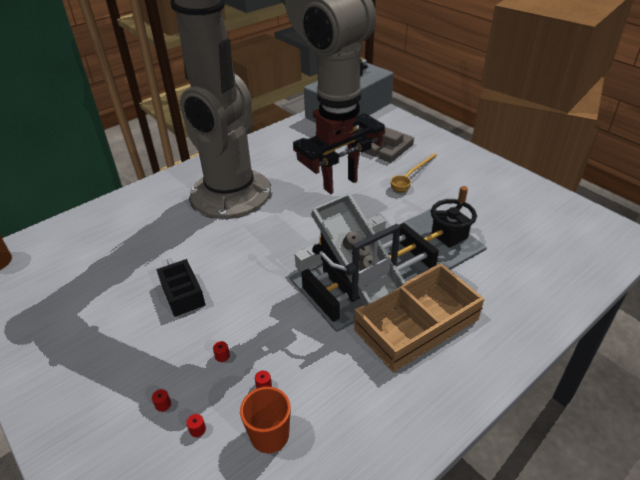

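```bash
python3 -c "
from h import *
c=cams();t,s=c['top'],c['scene']
print(tri(t,(255+577.5/6-.5,150+394/6-.5),s,(310+42/6-.5,170+473/6-.5)))
Rm,o=Rt();print(Rm[:,0],Rm[:,2])
print(to([.5187,-.097,.33]))"
```

```text
(array([ 0.51895373, -0.09716744,  0.19529965]), np.float64(0.00032538442127674397))
[ 0.00329927  0.01111001 -0.99993284] [0.07478289 0.99713552 0.01132568]
[ 1.09682373 -1.36245015 -3.03906824]
```

```bash
python3 -m handwheel '[[[0.1,-0.34,-0.75],0,60],[[0.2,-0.34,-0.75],0,60],[[0.3,-0.34,-0.75],0,60],[[0.3,-0.34,-0.75],0,60],[[0.2,0,0],0,55],[[0,0,0],0,55]]' 30
python3 -c "
from h import *
c=cams();shot(c['scene'],'pics/l1.png',(280,140,430,280),5)
Rm,o=Rt();print(Rm[:,0],o['grip_width'])
print(to(np.array([.5188,-.0971,.253])-.061*np.array([Rm[0,0],Rm[1,0],0])))"
```

```text
clock: 38.4
ee_pos: [0.5164, -0.0964, 0.3213]
orientation: [-0.477, 0.517, 0.486, 0.518]
ft_force: [0.1, 0.3, -0.8]
grip_width: 0.0485
[-0.00687254  0.01102266 -0.99991563] 0.0484415197809442
[ 2.30603886 -0.10078263 -0.06509893]
```

View pics/l1.png

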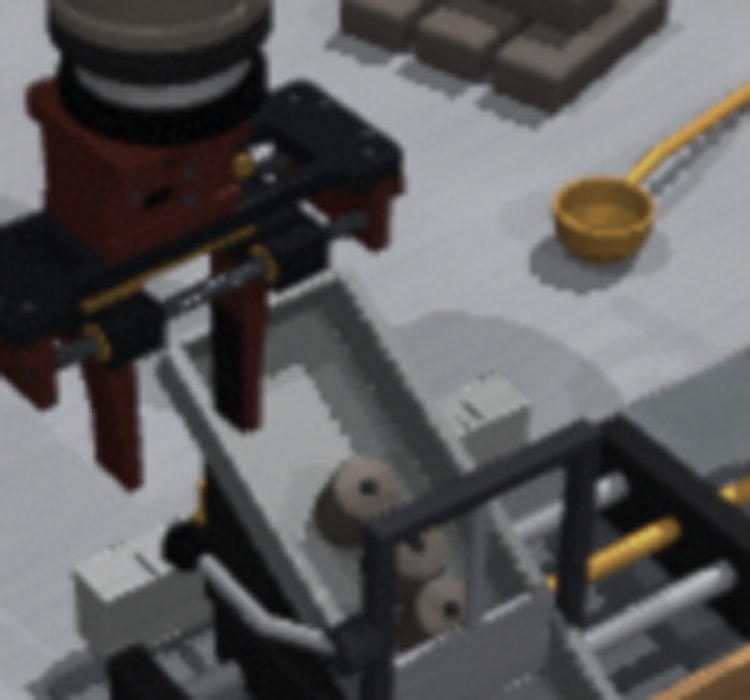

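```bash
python3 -m handwheel '[[[0.7,-0.1,-0.06],0,52],[[0.7,0,0],0,52],[[0.5,0,0],0,52],[[0.3,0,0],0,52],[[0,0,0],0,52]]' 30
python3 -c "
from h import *
c=cams();shot(c['scene'],'pics/l2.png',(280,140,430,280),5)
Rm,o=Rt();print(Rm[:,0],o['grip_width'],o['ft_force'])
print(to(np.array([.5188,-.0971,.253])-.061*np.array([Rm[0,0],Rm[1,0],0])))"
```

```text
clock: 39.12
ee_pos: [0.5204, -0.094, 0.2564]
orientation: [-0.479, 0.514, 0.487, 0.519]
ft_force: [0.4, -0.2, -0.1]
grip_width: 0.0459
[-8.91883127e-04  1.24761779e-02 -9.99921772e-01] 0.04569627030963687 [ 0.00374821 -0.941157    0.29326696]
[ 0.13713904  0.05724052 -0.12640591]
```

View pics/l2.png

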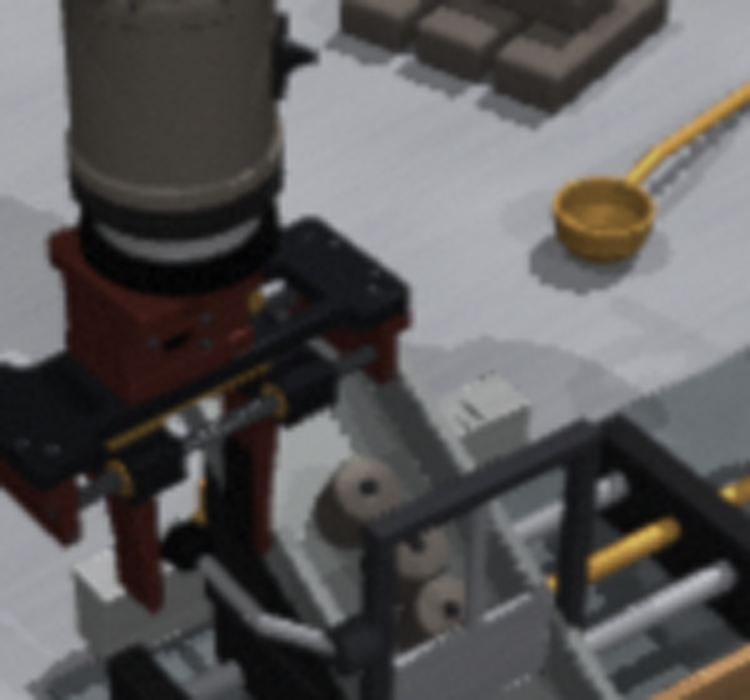

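Ball sits between the fingers. Close on it.

```bash
python3 -m handwheel '[[[0.12,0.05,-0.12],0,0],[[0,0,0],0,0],[[0,0,0],0,0],[[0,0,0],0,0],[[0,0,0],0,0],[[0,0,0],0,0]]' 35
cat > lev.py <<'E'
from h import *
from ov import ex
Rm,o=Rt(); z=np.array([0,0,1.])
def arc(a,b,n):
    pts=[.075*(-np.cos(np.radians(t))*ex+np.sin(np.radians(t))*z) for t in np.linspace(a,b,n+1)]
    for q,p in zip(pts[1:],pts): print((Rm.T@(q-p)/.03).round(2).tolist(),end=" ")
    print()
import sys
arc(*map(float,sys.argv[1:3]),int(sys.argv[3]))
print(o["ee_pos"],o["grip_width"],o["ft_force"].round(1))
E
python3 lev.py 11 80 8
python3 -c "
from h import *
c=cams();shot(c['scene'],'pics/l3.png',(280,140,430,280),5)"
```

```text
clock: 39.98
ee_pos: [0.5197, -0.0966, 0.2545]
orientation: [-0.48, 0.512, 0.487, 0.52]
ft_force: [0.1, 1.4, -0.3]
grip_width: 0.0201
[-0.36, -0.1, 0.0] [-0.34, -0.15, -0.0] [-0.32, -0.2, -0.0] [-0.28, -0.25, -0.01] [-0.24, -0.29, -0.01] [-0.2, -0.32, -0.01] [-0.15, -0.35, -0.01] [-0.09, -0.36, -0.01] 
[ 0.51972628 -0.09664433  0.25449362] 0.020147617075637583 [ 0.1  1.4 -0.3]
```

View pics/l3.png

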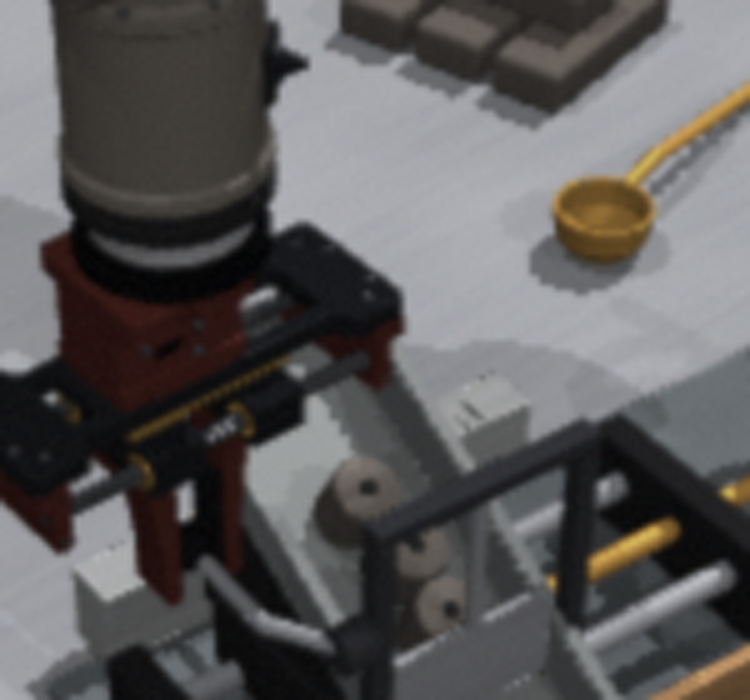

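```bash
python3 -m handwheel '[[[-0.36,-0.1,0],0,0],[[-0.34,-0.15,0],0,0],[[-0.32,-0.2,0],0,0],[[-0.28,-0.25,0],0,0]]' 35
python3 lev.py 45 80 4
python3 -c "
from h import *
c=cams();shot(c['scene'],'pics/l4.png',(280,140,430,280),5)"
```

```text
clock: 40.58
ee_pos: [0.5386, -0.0987, 0.2926]
orientation: [-0.477, 0.515, 0.489, 0.518]
ft_force: [-2.6, 0.4, -9.7]
grip_width: 0.0204
[-0.25, -0.29, -0.01] [-0.2, -0.32, -0.01] [-0.15, -0.35, -0.01] [-0.1, -0.37, -0.01] 
[ 0.53855915 -0.09868077  0.29260075] 0.020397272745841213 [-2.6  0.4 -9.7]
```

View pics/l4.png

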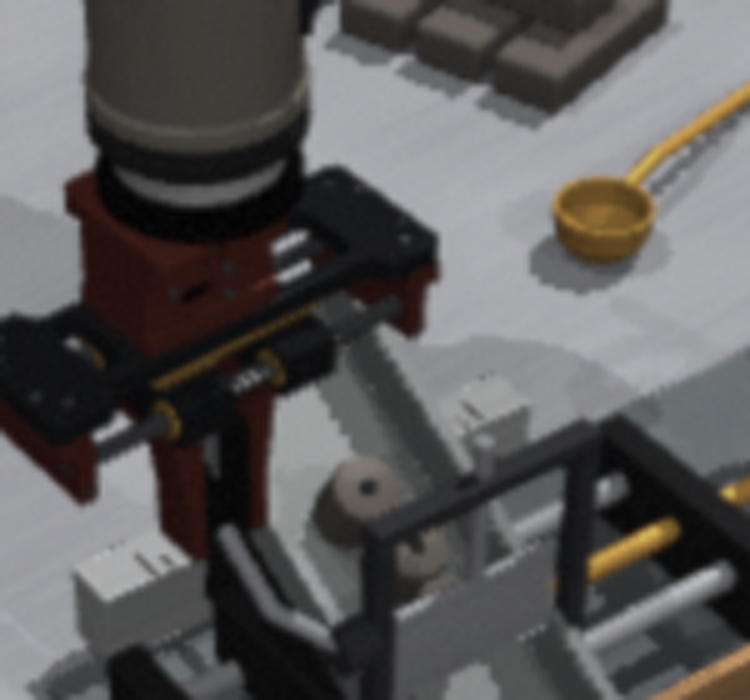

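```bash
python3 -m handwheel '[[[-0.25,-0.29,0],0,0],[[-0.21,-0.32,0],0,0],[[-0.16,-0.35,0],0,0],[[-0.1,-0.37,0],0,0]]' 35
python3 lev.py 75 82 1
python3 -c "
from h import *
c=cams();shot(c['scene'],'pics/l5.png',(280,140,430,280),5)"
```

```text
clock: 41.18
ee_pos: [0.5781, -0.1029, 0.3157]
orientation: [-0.476, 0.516, 0.49, 0.517]
ft_force: [-4.9, 0.4, -4.4]
grip_width: 0.0196
[-0.07, -0.3, -0.01] 
[ 0.57808245 -0.10289266  0.31572249] 0.019626112076568537 [-4.9  0.4 -4.4]
```

View pics/l5.png

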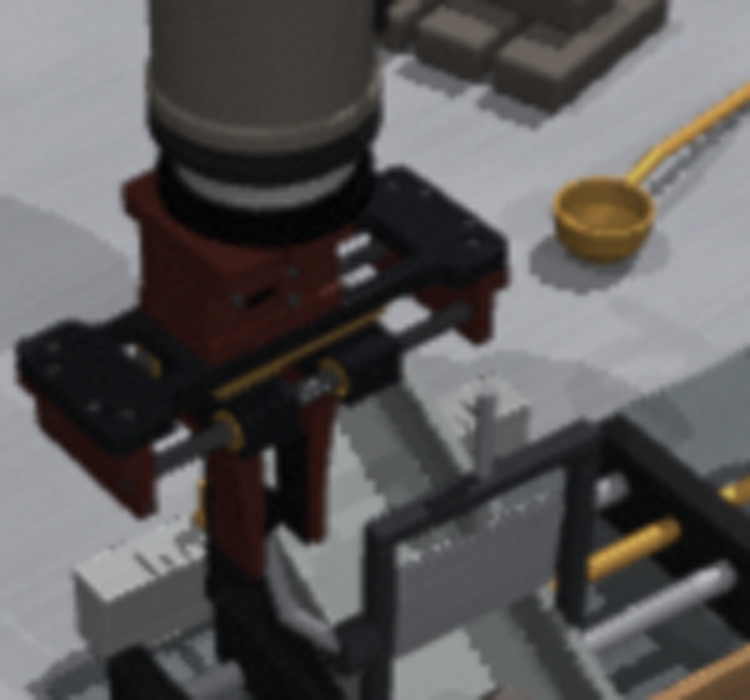

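```bash
python3 -m handwheel '[[[0,-0.12,0],0,0],[[0,-0.05,0],0,0],[[0,0,0],0,0],[[0,0,0],0,0],[[0,0,0],0,0],[[0,0,0],0,0]]' 35
python3 lev.py 80 11 8
python3 -c "
from h import *
c=cams();shot(c['scene'],'pics/l6.png',(280,180,500,370),3.5);shot(c['top'],'pics/l6t.png',(220,110,370,290),3.5)"
```

```text
clock: 42.02
ee_pos: [0.5849, -0.1037, 0.3168]
orientation: [-0.477, 0.515, 0.488, 0.518]
ft_force: [-1.2, -1.0, -3.3]
grip_width: 0.0186
[0.1, 0.36, 0.01] [0.15, 0.34, 0.01] [0.2, 0.32, 0.01] [0.25, 0.28, 0.01] [0.29, 0.24, 0.01] [0.32, 0.2, 0.0] [0.34, 0.15, 0.0] [0.36, 0.1, -0.0] 
[ 0.58485585 -0.10368564  0.31677525] 0.01858583331826845 [-1.2 -1.  -3.3]
```

View pics/l6.png

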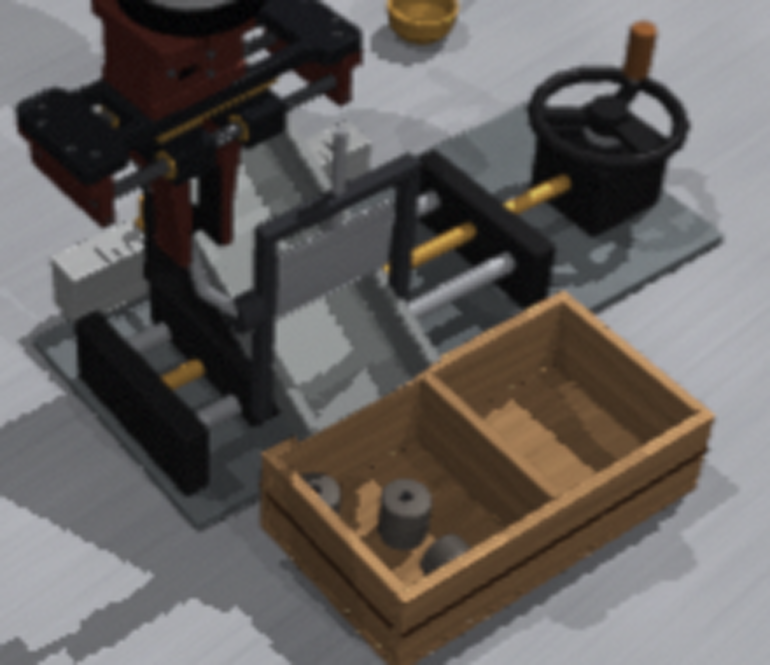

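View pics/l6t.png

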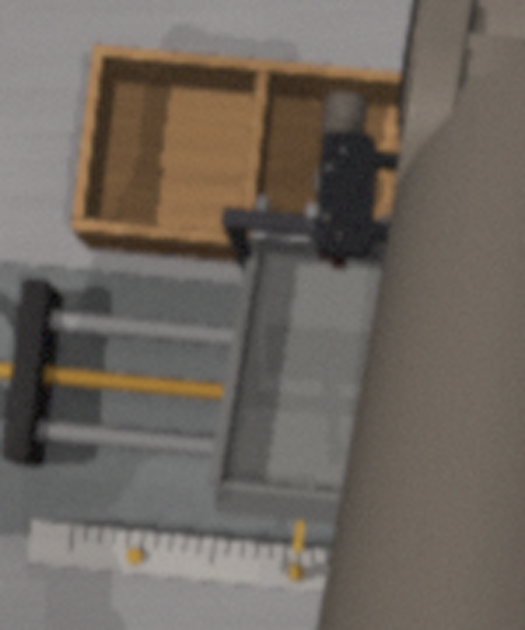

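```bash
python3 -m handwheel '[[[0.1,0.36,0],0,0],[[0.15,0.34,0],0,0],[[0.2,0.32,0],0,0],[[0.25,0.28,0],0,0],[[0.29,0.24,0],0,0]]' 35
python3 lev.py 37 11 3
python3 -c "
from h import *
c=cams();shot(c['scene'],'pics/l7.png',(280,140,430,280),5)"
```

```text
clock: 42.75
ee_pos: [0.5496, -0.099, 0.2922]
orientation: [-0.488, 0.505, 0.479, 0.526]
ft_force: [0.1, 0.1, 3.6]
grip_width: 0.0002
[0.31, 0.21, 0.0] [0.34, 0.16, 0.0] [0.36, 0.11, -0.0] 
[ 0.54955558 -0.0990312   0.29216909] 0.0002298199634792117 [0.1 0.1 3.6]
```

View pics/l7.png

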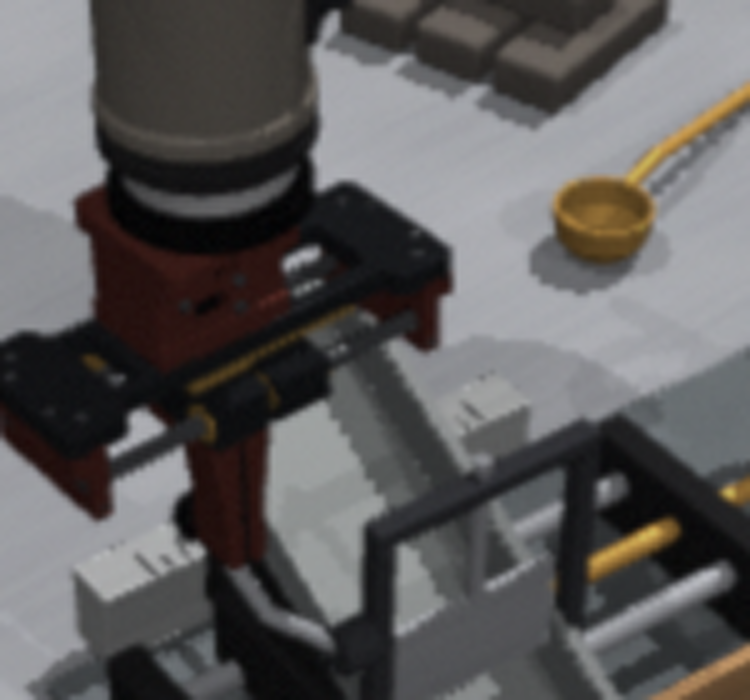

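```bash
python3 -m handwheel '[[[-0.6,0,0],0,0],[[-1,0,0],0,0],[[-0.6,0,0],0,0]]' 35
python3 -c "
from h import *
c=cams();shot(c['scene'],'pics/l8.png',(280,140,430,280),5)"
```

```text
clock: 43.22
ee_pos: [0.545, -0.0997, 0.3595]
orientation: [-0.486, 0.507, 0.481, 0.525]
ft_force: [-0.1, 0.6, -0.7]
grip_width: 0.0004
```

View pics/l8.png

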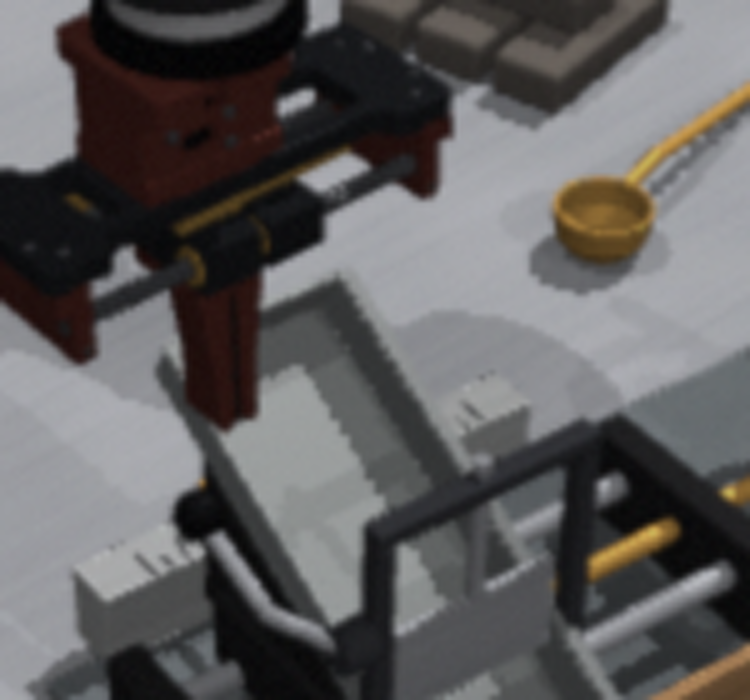

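```bash
python3 -c "
from h import *
from ov import ex
s=cams(('scene',))['scene']; z=np.array([0,0,1.])
b=lambda a:.075*(-np.cos(np.radians(a))*ex+np.sin(np.radians(a))*z)
P=np.array([.5188,-.0971,.192])-b(11)
for a in (11,20,25,30,35,40): print(a,(P+b(a)).round(4),(proj(s,P+b(a))[0]-[280,140])*5)
Rm,o=Rt();print(Rm[:,0])
"
```

```text
11 [ 0.5188 -0.0971  0.192 ] [182.22968816 547.36948869]
20 [ 0.5219 -0.0974  0.2033] [185.68336361 531.09412996]
25 [ 0.5244 -0.0977  0.2094] [188.68287548 523.41125121]
30 [ 0.5274 -0.098   0.2152] [192.44359281 516.78908873]
35 [ 0.5309 -0.0984  0.2207] [196.9503055  511.29268497]
40 [ 0.5349 -0.0988  0.2259] [202.18190979 506.98109322]
[ 0.02305968  0.01200306 -0.99966203]
```

```bash
python3 -c "
from h import *
Rm,o=Rt();print(to(np.array([.5255,-.098,.238])-.08*Rm[:,0]))"

```

```text
[ 1.33630335  0.75094398 -0.04239274]
```

```bash
python3 -m handwheel '[[[0,0.5,-0.04],0,0],[[0,0.25,0],0,0],[[0.6,0,0],0,0],[[0.6,0,0],0,0],[[0,0,0],0,0]]' 35
python3 -c "
from h import *
Rm,o=Rt();print(o['ee_pos']+.08*Rm[:,0],o['ft_force']);print(to(np.array([.5235,-.0975,.236])-.08*Rm[:,0]))
c=cams();shot(c['scene'],'pics/l9.png',(280,140,430,280),5)"
```

```text
clock: 44.0
ee_pos: [0.5181, -0.0987, 0.3185]
orientation: [-0.484, 0.509, 0.483, 0.523]
ft_force: [0.3, -0.5, -0.2]
grip_width: 0.0007
[ 0.51939133 -0.09773291  0.23850575] [ 0.25895602 -0.54453525 -0.23801089]
[ 0.08586671 -0.1348277   0.01555531]
```

View pics/l9.png

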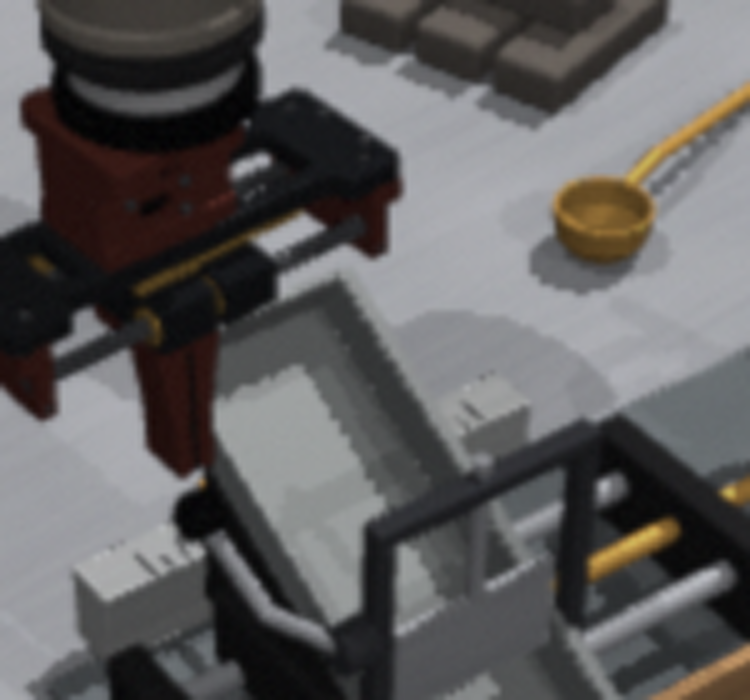

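```bash
python3 -m handwheel '[[[0,-0.24,0],0,0],[[0.2,0,0],0,0],[[0.4,0.05,0],0,0],[[0.4,0.05,0],0,0]]' 35
python3 -c "
from h import *
Rm,o=Rt();print(o['ee_pos']+.08*Rm[:,0],o['ft_force'])
c=cams();shot(c['scene'],'pics/l10.png',(280,140,430,280),5)"
```

```text
clock: 44.6
ee_pos: [0.5242, -0.0993, 0.2907]
orientation: [-0.485, 0.508, 0.482, 0.524]
ft_force: [-4.3, -0.2, 5.7]
grip_width: 0.0003
[ 0.5258488  -0.09834838  0.21071311] [-4.26242649 -0.2146652   5.65790806]
```

View pics/l10.png

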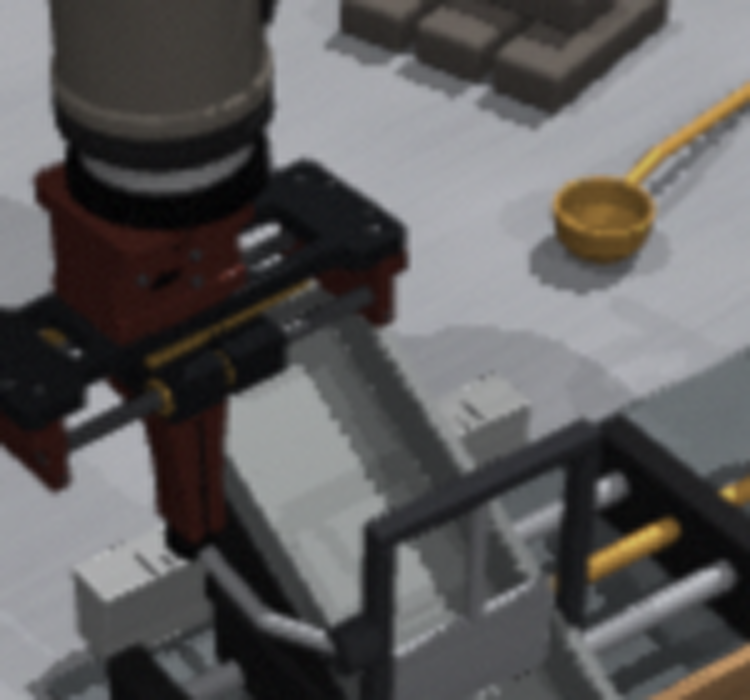

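```bash
python3 -m handwheel '[[[0.3,0.1,0],0,0],[[0.3,0.05,0],0,0],[[0.3,0,0],0,0]]' 35
python3 -c "
from h import *
Rm,o=Rt();print(o['ee_pos']+.08*Rm[:,0],o['ft_force'])"
```

```text
clock: 45.08
ee_pos: [0.5226, -0.1, 0.2777]
orientation: [-0.485, 0.505, 0.48, 0.528]
ft_force: [-42.3, 5.5, 100.8]
grip_width: 0.0003
[ 0.52484978 -0.0986166   0.19770342] [-42.34647887   5.48798189 100.77511963]
```

```bash
python3 -m handwheel '[[[-0.4,0,0],0,0],[[-0.7,0,0],0,0],[[-1,0,0],0,0],[[-1,0,0],0,0]]' 35
python3 -c "
from h import *
Rm,o=Rt();print(o['ee_pos']+.08*Rm[:,0],o['ft_force'])
c=cams();shot(c['scene'],'pics/l11.png',(280,140,430,280),5)"
```

```text
clock: 45.58
ee_pos: [0.5194, -0.1012, 0.3737]
orientation: [-0.485, 0.504, 0.48, 0.529]
ft_force: [0.4, 0.0, 0.2]
grip_width: 0.0005
[ 0.52190597 -0.09974794  0.29377838] [0.3524606  0.01018732 0.16587791]
```

View pics/l11.png

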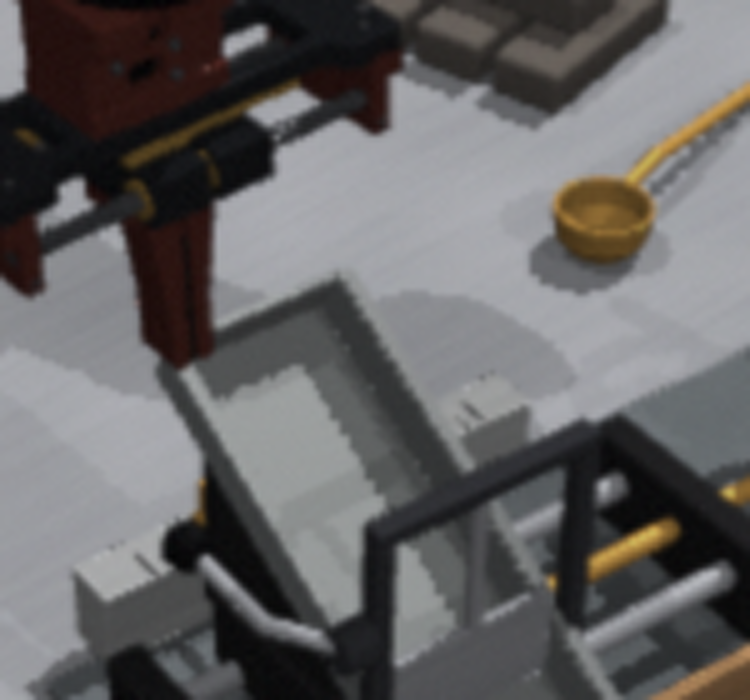

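```bash
python3 -m handwheel '[[[-0.2,0,-1],0,0],[[0,0,-1],0,0],[[0,0,-1],0,0],[[0,-0.1,-1],0,0],[[0,-0.1,-1],0,0],[[0,-0.1,-1],0,0],[[0,0,-0.5],0,0],[[0,0,0],0,0]]' 35
python3 -c "
from h import *
c=cams();shot(c['scene'],'pics/f.png',(280,180,500,370),3.5);shot(c['top'],'pics/ft.png',(220,110,370,290),3.5)
t,s=c['top'],c['scene']; shot(t,'pics/fp.png',(270,240,345,290),10);shot(s,'pics/fb.png',(280,140,430,280),5)"
```

```text
clock: 46.68
ee_pos: [0.5161, -0.2992, 0.3685]
orientation: [-0.486, 0.502, 0.482, 0.529]
ft_force: [0.8, 0.3, -0.6]
grip_width: 0.0004
```

View pics/f.png

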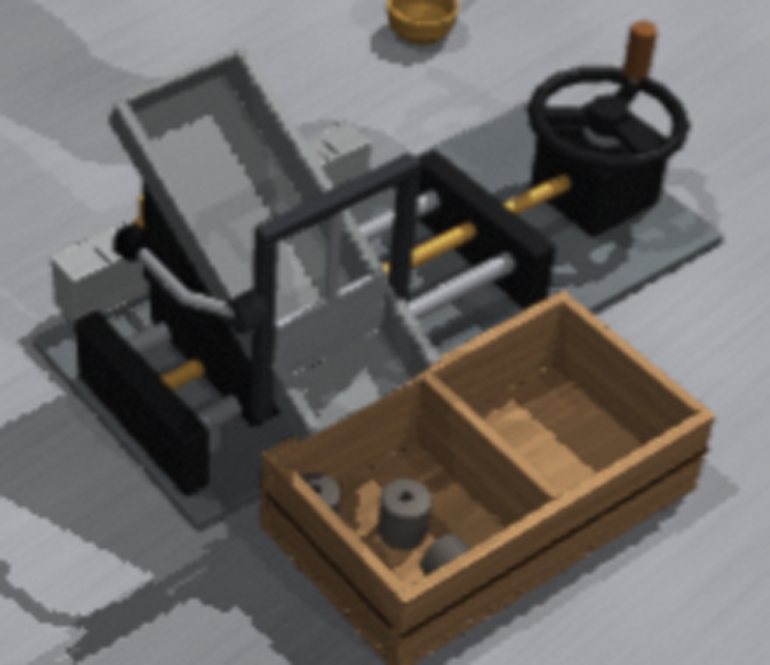

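View pics/ft.png

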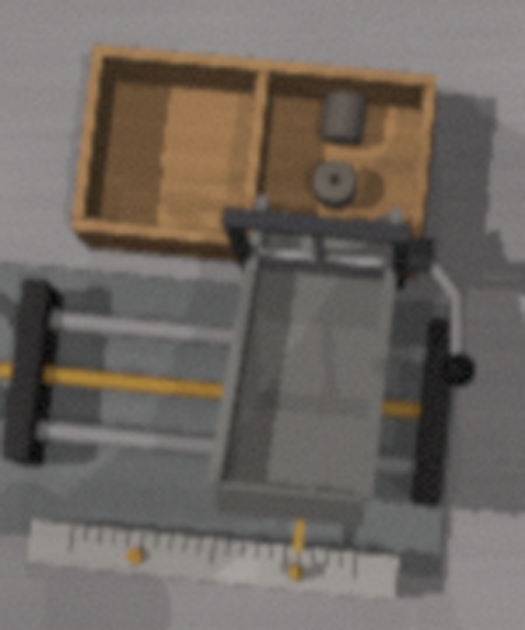

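View pics/fp.png

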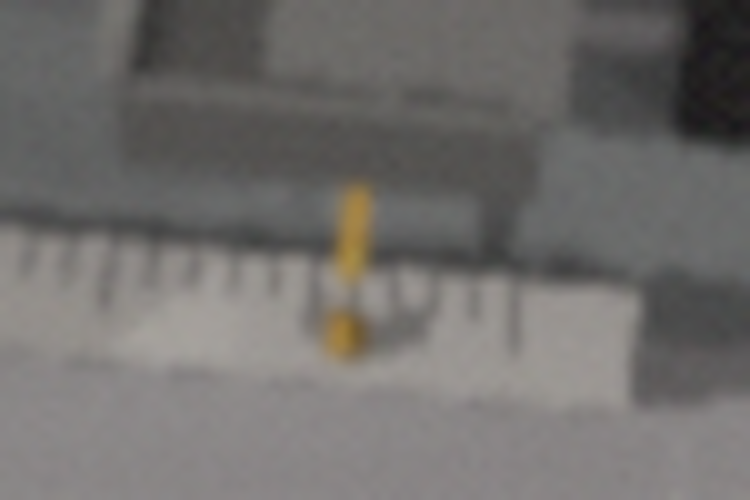

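View pics/fb.png

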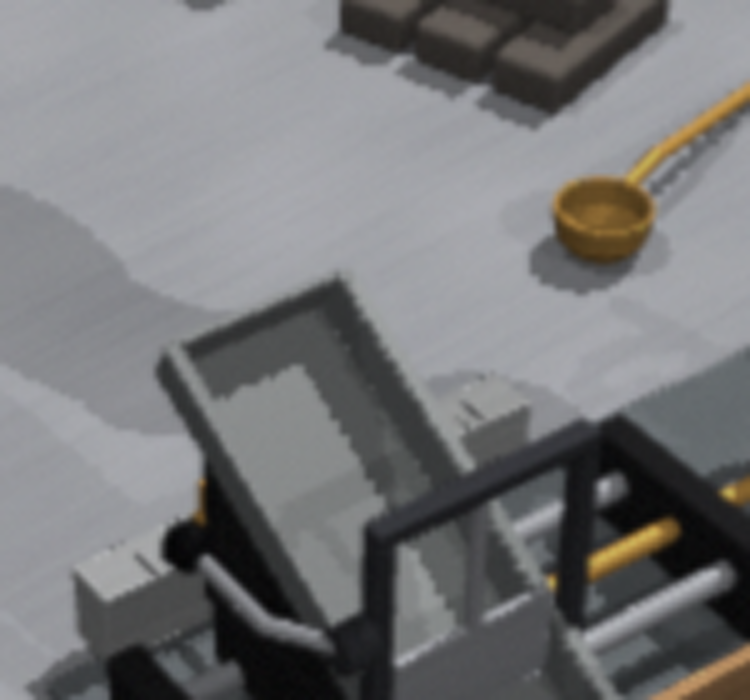

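```bash
python3 -c "
from h import *
from ov import ex,ey
s=cams(('scene',))['scene']
for u in [(322,490),(405,495)]:
  p=at_z(s,(280+u[0]/3.5,180+u[1]/3.5),.042); print(p,p@ex,p@ey)
t=cams(('top',))['top']
for u in [(95,48),(435,75),(80,230)]:
  p=at_z(t,(220+u[0]/3.5,110+u[1]/3.5),.07); print(p@ex,p@ey)
from cell import ctrl; 
"
```

```text
[ 0.64219478 -0.05030399  0.042     ] 0.6438713558363491 0.019346863675044127
[ 0.67868969 -0.01510425  0.042     ] 0.6763512623690716 0.0582821499377838
0.7519773918433797 0.23258008291415772
0.7530513158629355 -0.011724770153166975
0.6188034612945055 0.22855146081063807
```

```bash
python3 -c "
from cell import ctrl,telemetry
print(telemetry.get_obs()['ft_force']); print(ctrl.hand_in())"
```

```text
[-0.10036185 -0.34598608 -0.2897242 ]
the job is handed in; nothing more can be done
None
```

The job is done and handed in at about 47 s on the robot's clock; the hand-in gave no verdict. The three grey sinkers present are in the bay the rider marks.

- **Chute:** I turned the handwheel about 3.86 turns clockwise, moving the chute about 62 mm. In the last top picture the pointer lines up with the rider to under 1 mm.
- **Sinkers:** I put all three into the chute behind the closed gate, raised the lever fully, and they ran out. In the last pictures two lie plainly in the rider's bay. The third is partly hidden and measures about 41 mm from the crate centre in x and 36 mm from the rider in y, within the 62 and 50 mm limits.
- **Lever:** The ball slipped out of the fingers while I was lowering it. I finished by pressing it down from above with the fingers closed. It now sits where it was at the start, and the gate is shut.
- **High force:** At the end of that push the wrist force read 109 N in total, against the 120 N limit, so I backed off at once. That is the highest reading I saw, but I only had one at the end of each move.
- **Bystanders:** The gripper was kept clear of the mould, crucible and dipper, and none looks moved in the pictures; I did not measure them at the end. The arm is clear of everything.

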